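Stack a toy stool in the glue-up cabinet and latch the door

ROBOT

A 6-joint arm with a two-finger parallel gripper is mounted at the origin on the work surface. World frame = base frame: x ahead of the robot, y to its left, z up, the work surface at z = 0. Lengths are in m, angles in rad, forces in N, time in s.
With the tool pointing down it reaches from about 0.325 to 0.775 m from the base axis. Payload 5.5 kg.
Tool frame: the origin (TCP) lies between the finger pads; the fingertips stand 8 mm ahead of it and the grasp point (between the pads) lies 11 mm behind it; z points along the fingers, y is the line along which they close (so a half turn about z gives the same grasp; the last joint's range is limited). The gripper opens to 88 mm and grips with 3 to 60 N. Pads are 20 mm wide; open, the fingers measure 115 mm over their backs; the gripper's body (75 mm by 178 mm) begins 61 mm behind the grasp point.
Start: joints at [1.168, 0.091, 1.231, -0, 1.82, -0.057], TCP at [0.203, 0.564, 0.231] pointing down, gripper open.
Joint ranges: [-2.87, 2.87], [-0.86, 2.18], [0.17, 2.46], [-1.51, 4.65], [0.06, 2.69], [-2.65, 2.65]. Speed limits (rad/s): [2.57, 2.57, 3.01, 3.14, 3.14, 3.14].

INTERFACE

Orientations are given as a rotation vector (axis times angle).
In Python, from plant import status, viewer, robot gives the robot as it stands.
- The arm moves only by the tool send_rows, never from a script. Its argument "deltas" is a list of rows, each an object with "dp": the shift along the world's x, y, z scaled (see below), a list of three; "delta_rot": the turn, a rotation vector about the world's x, y, z scaled (see below), a list of three. A call has 1 to 12 rows; each row is the pose to reach, as a shift and turn from the pose commanded when the call began, turning the shorter way round; what a row does not reach only later rows make up. The controller multiplies each number of a shift by 0.3 m and each number of a turn by 180 degrees. A row lasts 1/8 s, in which the tool goes at most 62.5 mm and 10.7 degrees, less where a joint would pass 70% of its speed; a pose out of reach is approached as far as the arm can. A call with a number of a shift or a turn outside -1 to 1 is refused whole. A call with a gripper value outside its range is refused whole. "claw" is the opening, from -1 (shut) to 1 (fully open), set as the call begins (left out, the last holds). The fingers move at their own pace and stop on an object; "force" is the grip in N (left out, the last holds). Time passes only in rows, so rows that repeat a pose let the fingers close. It gives the time, the measured TCP pose, the force, the opening and the grip force at its end, in the units of the state.
- status.read_state(): the state, without advancing time (a new reading comes with each control period).
- viewer.camera(name): name is "scene" or "top"; returns a dict with "image" (420x560x3 uint8, blue, green, red), "z_map" (420x560 float32, m along the optical axis (not along the pixel's ray), 0 where there is no reading), "camera_matrix" (3x3 intrinsics, pixels), "extrinsics" (4x4, takes a point from camera to world coordinates). Camera axes: x right, y down, z forward; pixel columns grow to the right and rows downward; lengths in m; the calibration is good to about 2 mm. A picture is of the moment at which its call begins.
- robot.close_job(): hands the job in; it is judged then, once.
The state is a dict: "time_s": time; "q": joint angles; "joint_velocities": joint speeds; "tau": joint torques, N m; "tool_pos": TCP position; "orientation": TCP orientation; "wrist_force": force on the tool from outside, world axes, zero at the start; "ft_torque": the same for the moment, N m; "width": opening from 0.0 (shut) to 1.0 (fully open); "finger_force": force on a finger pad.
Only numpy, scipy, OpenCV 4.12 (cv2) and the standard library are available. Lean on these libraries where they do the work, as an engineer would, in place of code of your own. Each camera call takes 0.05 s, during which the arm holds its last target. There are 200 camera calls.

TASK

Swing the little glue-up cabinet's door wide open by its handle so that its cradle comes out, then stack the toy stool squarely and flat inside the cradle: the thick square foot first, then every thin square layer there is on the bench, and the seat with its round disc on top. When the whole stack is in, push the door fully shut until it is held on its catch, and leave the other things on the bench where they are.

Things in the scene. Friction and masses are not known exactly. Their poses are not given: they have to be found in the camera images.
- door (a joint): Door angle, rad: 0 shut, grows as it opens towards the robot, stop at 1.8. Upright hinge at its left edge as seen from the robot. Light friction keeps it where it is left. A sprung ball catch near the top of the free edge resists the last 16 mm of that edge's travel (0.065 rad) with about 6 N until passed, then holds the door shut; pulling it open takes as much.
- door_handle (a point): Grip point of the handle: an upright steel bar 11 mm thick, 80 to 160 mm above the bench, 40 mm off the door's outer face, 212 mm from the hinge; the point is on its axis, 135 mm above the bench. Its two stems are 29 and 43 mm below the point; the bar above them is free all round. Turns with the door; axes as door_hinge.
- door_hinge (a point): Point on the hinge axis at mid-thickness of the panel, 83 mm up. Axes turn with the door: x square to the panel, to its inner side; y along it, away from the free edge; z up. Brown wooden panel: outer face x = -7.5, inner x = 7.5, free edge y = -264, lower edge 3, upper edge 163 mm above the bench. In these axes the handle is at x -47.5, y -212, the cradle at x 90, y -110 mm.
- cradle (a point): Centre of the cradle floor, 28 mm up, on a 130 x 170 mm tray on the door's inner side, swinging with it. Four aluminium corner angles form a 65 x 65 mm pocket, sides along this point's x and y (as door_hinge), rising 66 mm over the floor, flared lead-in up to 76 mm; each covers 11 mm of a side from the corner: the middle 43 mm of every side is open. Door panel 82 mm off, to -x.
- cabinet: Plywood cabinet, fixed, 190 mm deep, 270 wide, 165 high, origin at the centre of its underside, x to its back, z up. Its front, closed by the door, faces the robot, roughly.
- foot: Foot of the stool: pale wooden block 60 x 60 x 24 mm, origin at the centre of its underside, x and y along its sides, z up. It lies flat on the bench.
- layer0: Layer of the stool: thin plywood square 60 x 60 x 9 mm with four dark holes, origin at the centre of its underside, x and y along its sides, z up. Lies flat on the bench. Two to four of the four layers are there (None if absent); all are alike and go in any order.
- layer1: Layer of the stool: thin plywood square 60 x 60 x 9 mm with four dark holes, origin at the centre of its underside, x and y along its sides, z up. Lies flat on the bench. Two to four of the four layers are there (None if absent); all are alike and go in any order.
- layer2: Layer of the stool: thin plywood square 60 x 60 x 9 mm with four dark holes, origin at the centre of its underside, x and y along its sides, z up. Lies flat on the bench. Two to four of the four layers are there (None if absent); all are alike and go in any order.
- layer3: Layer of the stool: thin plywood square 60 x 60 x 9 mm with four dark holes, origin at the centre of its underside, x and y along its sides, z up. Lies flat on the bench. Two to four of the four layers are there (None if absent); all are alike and go in any order.
- seat: Seat of the stool: pale wooden square 60 x 60 x 9 mm that carries a round disc, 50 mm in diameter and 14 mm thick, in one piece, 23 mm high in all; origin at the centre of its underside, x and y along the square's sides, z up. It lies flat on the bench, disc up.
- toy_chair: Finished toy chair, about 55 x 55 mm, 104 mm tall, standing among the parts; origin under its middle. To be left alone.
- tea_glass: Glass of tea on a saucer 110 mm across, 85 mm tall, to the left. To be left alone.
- pencil_cup: White cup of pencils, 70 mm across, about 180 mm tall with its pencils, to the left. To be left alone.
- glue_tin: Steel tin 66 mm across, 102 mm tall, left of the cabinet. To be left alone.
- mallet: Rubber mallet lying on the right; origin below its head. To be left alone.
- spare_block: Dark wooden block 90 x 45 x 50 mm on the right, near the robot. To be left alone.
There are look-alikes about, which are no part of the job. Leave any blue look-alike of the foot alone. What is shaped like the layer1 but blue is not meant.

How it is judged:
By the outcome, as a careful person would: the job done as asked, in the order asked, and still so for the second after the job is handed in, with the robot touching nothing.
Of layer0, layer1, layer2, layer3 only 2 to 4 are there at a start; the rules pass over those that are not, and their reading is None.
At some moment in a run one of foot, layer0, layer1, layer2, layer3, seat may be knocked a few centimetres aside while the robot is not near it.
Once in a run the grip may slacken for a moment while it holds something.
It also fails if it takes over 210 s, if anything falls off the work surface, if the arm or the gripper's body presses on something with over 40 N, if the wrist force passes 120 N, or if a joint passes its speed limit or range.

## Working session

There is one attempt and no reset: what is moved stays moved. The work goes in short steps, Python scripts to look and compute and a tool call to move; the robot and the scene stay as the last step left them, time stands still between calls to the robot, and variables do not carry over. Pictures are saved under pics/ and viewed, at most 14 in all, crops included, and the job is handed in when it is done.

Besides the shell and the picture viewer there is one more tool, called after "Request:" by a JSON object that holds its "name" and its "arguments", one argument or row to a line. send_rows: Moves the arm, as the interface text tells. Shifts and turns lie within -1 to 1; 1 stands for 0.3 m of shift or 180 degrees of turn. Its arguments: {"type":"object","properties":{"deltas":{"type":"array","items":{"type":"object","properties":{"dp":{"type":"array","items":{"type":"number"}},"delta_rot":{"type":"array","items":{"type":"number"}}}}},"claw":{"type":"number"},"force":{"type":"number"}},"required":["deltas"]}

```bash
ls; mkdir -p pics
cat > h.py <<'E'
import numpy as np, cv2
from plant import status, viewer, robot
def snap(name,tag):
    c=viewer.camera(name); np.savez(f'{tag}.npz',**c); cv2.imwrite(f'pics/{tag}.png',c['image']); return c
def load(tag): return dict(np.load(f'{tag}.npz'))
def cloud(c):
    z=c['z_map'];K=c['camera_matrix'];v,u=np.mgrid[:z.shape[0],:z.shape[1]]
    p=np.stack([(u-K[0,2])/K[0,0]*z,(v-K[1,2])/K[1,1]*z,z],-1)
    w=p@c['extrinsics'][:3,:3].T+c['extrinsics'][:3,3]; w[z==0]=np.nan; return w
E
python3 - <<'E'
from h import *
for n in('scene','top'):
    c=snap(n,n+'0'); print(n,c['extrinsics'].round(3).tolist(),c['camera_matrix'].tolist())
s=status.read_state(); print({k:np.round(v,3).tolist() for k,v in s.items()})
a=cv2.imread('pics/top0.png'); cv2.imwrite('pics/top0b.png',cv2.resize(a,(800,600)))
a=cv2.imread('pics/scene0.png'); cv2.imwrite('pics/scene0b.png',cv2.resize(a,(800,600)))
E
```

```text
pics
scene [[-0.187, 0.795, -0.577, 1.507], [0.982, 0.159, -0.098, 0.12], [0.014, -0.585, -0.811, 1.511], [0.0, 0.0, 0.0, 1.0]] [[492.62317184216687, 0.0, 281.0164565001626], [0.0, 492.62317184216687, 213.8238552746151], [0.0, 0.0, 1.0]]
top [[0.023, -0.988, 0.153, 0.326], [-0.999, -0.026, -0.023, -0.049], [0.027, -0.152, -0.988, 1.326], [0.0, 0.0, 0.0, 1.0]] [[381.9643908129954, 0.0, 275.3227298094845], [0.0, 381.9643908129954, 213.33260480503358], [0.0, 0.0, 1.0]]
{'time_s': 0.1, 'q': [1.168, 0.092, 1.232, 0.0, 1.82, -0.057], 'joint_velocities': [0.0, 0.0, -0.001, 0.0, -0.001, 0.001], 'tau': [0.002, -44.785, -40.757, 0.07, 0.028, -0.0], 'tool_pos': [0.203, 0.564, 0.23], 'orientation': [-0.54, -3.094, 0.003], 'wrist_force': [-0.803, -0.177, -0.335], 'ft_torque': [0.004, -0.001, 0.025], 'finger_force': 0.0, 'width': 1.002}
```

View pics/top0b.png

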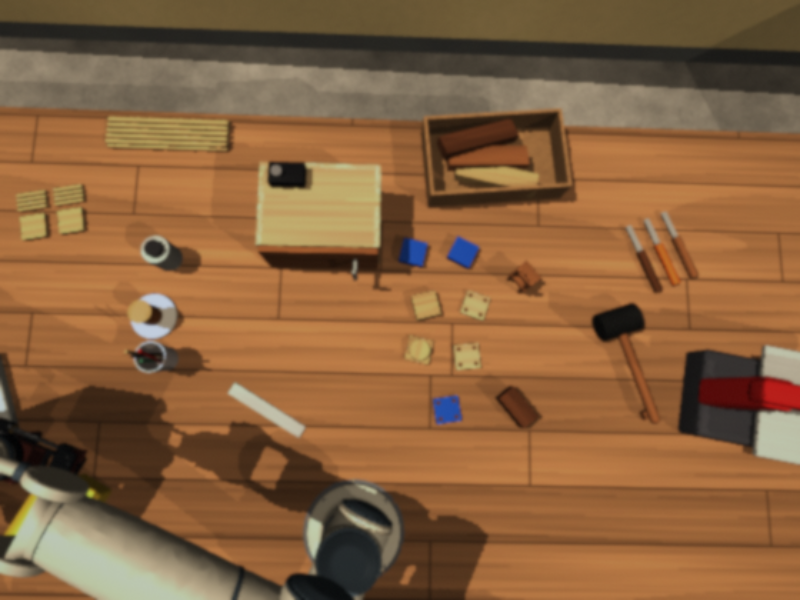

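View pics/scene0b.png

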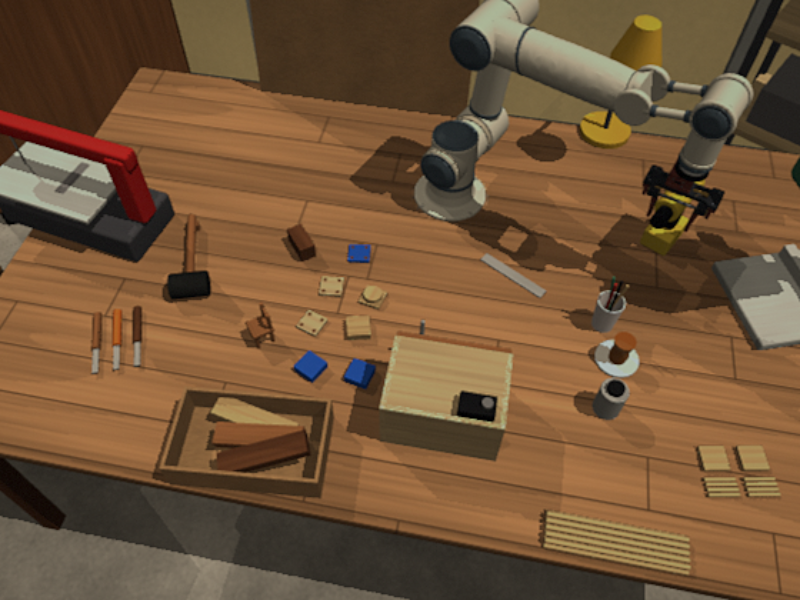

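The top view shows the cabinet at (320,205) with its handle at (354,268). The foot is at (425,306), the layers at (475,305) and (467,356), and the seat at (419,350). Blue look-alikes are at (413,252), (463,252) and (447,410), and the chair is at (525,278). Next I'll measure these.

```bash
cat >> h.py <<'E'
def parts(c,lo=.004,hi=.2,box=(0.2,0.75,-0.45,0.1)):
    w=cloud(c);img=c['image'].astype(int)
    m=(w[...,2]>lo)&(w[...,2]<hi)&(w[...,0]>box[0])&(w[...,0]<box[1])&(w[...,1]>box[2])&(w[...,1]<box[3])
    n,l,s,cc=cv2.connectedComponentsWithStats(m.astype(np.uint8))
    out=[]
    for i in range(1,n):
        if s[i,4]<60: continue
        k=l==i; p=w[k]; top=np.percentile(p[:,2],80)
        t=p[abs(p[:,2]-top)<.006]
        r=cv2.minAreaRect((t[:,:2]*1000).astype(np.float32))
        out.append((r,top)); b=img[k].mean(0).astype(int)
        print('c',np.round(r[0],1),'size',np.round(r[1],1),'ang',round(r[2],1),'top',round(top*1000,1),'bgr',b,'px',cc[i].round(1),'n',s[i,4])
    return out
E
python3 - <<'E'
from h import *
c=load('top0'); parts(c)
print('scene'); parts(load('scene0'))
w=cloud(c)
# cabinet top
m=(w[...,2]>.158)&(w[...,2]<.17)&(abs(w[...,1]-.0)<.3)&(w[...,0]>.4)
r=cv2.minAreaRect((w[m][:,:2]*1000).astype(np.float32));print('cab top',r,w[m][:,2].mean())
ws=cloud(load('scene0'))
m=(ws[...,2]>.158)&(ws[...,2]<.17)&(abs(ws[...,1]-.0)<.3)&(ws[...,0]>.4)
r=cv2.minAreaRect((ws[m][:,:2]*1000).astype(np.float32));print('cab top scene',r)
for nm,q,b in(('top',w,(150,205,225,275)),('sc',ws,(215,245,275,320))):
    pass
m=(w[...,2]>.10)&(w[...,2]<.175)&(w[...,0]<.56)&(w[...,0]>.4)&(abs(w[...,1])<.2); print('top handle?',w[m][:,:].round(3)[:40].tolist())
m=(ws[...,2]>.10)&(ws[...,2]<.175)&(ws[...,0]<.53)&(ws[...,0]>.4)&(abs(ws[...,1])<.2); print('sc handle?',ws[m][:,:].round(3)[:60].tolist())
a=c['image'][90:310,160:400]; cv2.imwrite('pics/crop.png',cv2.resize(a,(654,600),interpolation=cv2.INTER_CUBIC))
E
```

```text
c [663.2  29.6] size [173.4 140.8] ang 0.2 top 165.7 bgr [ 82 129 157] px [243.2 162.3] n 2331
c [ 660.4 -123.7] size [59.6 60.3] ang 78.8 top 25.5 bgr [125  60  34] px [288.8 176.6] n 303
c [ 664.3 -247.2] size [60.1 60.2] ang 63.2 top 25.3 bgr [147  72  44] px [323.6 176.4] n 309
c [ 585.7 -373.4] size [46.3  2.9] ang 39.0 top 91.6 bgr [ 37  70 123] px [366.9 193.5] n 276
c [ 529.9 -157.7] size [60.1 59.9] ang 14.8 top 25.2 bgr [ 83 143 180] px [297.7 213.4] n 316
c [ 538.7 -281.4] size [60.6 69.5] ang 71.7 top 10.1 bgr [ 96 153 180] px [332.6 213.5] n 282
c [ 421.3 -144. ] size [44.9 45. ] ang 1.5 top 22.4 bgr [ 86 148 179] px [293.  244.7] n 302
c [ 408.7 -259.7] size [59.7 61.5] ang 6.6 top 10.5 bgr [ 97 155 181] px [326.7 249.2] n 294
c [ 291.7 -373.8] size [89.9 45.2] ang 39.5 top 50.9 bgr [24 45 85] px [361.5 284.8] n 451
c [ 281.3 -212.1] size [62.4 68.9] ang 12.9 top 10.2 bgr [148  77  53] px [312.7 286.4] n 311
scene
c [ 293.2 -371.7] size [95.1 45.9] ang 40.7 top 51.2 bgr [25 43 73] px [210.9 168.7] n 342
c [ 282.2 -211.5] size [73.  59.8] ang 12.8 top 11.8 bgr [124  67  
[... 349 characters left out ...]
.8 top 11.8 bgr [ 90 135 161] px [218.2 225.4] n 214
c [ 531.  -156.7] size [60.2 58.6] ang 12.4 top 26.3 bgr [ 75 121 154] px [251.  228.5] n 275
c [664.   29.1] size [171.6 141.6] ang 0.2 top 166.7 bgr [ 92 137 167] px [295.5 251.2] n 1603
c [ 666. -247.] size [61.  61.5] ang 63.0 top 25.9 bgr [124  66  38] px [217.5 255.6] n 324
c [ 660.9 -123.4] size [62.1 61.9] ang 76.0 top 25.4 bgr [105  53  27] px [252.  260.5] n 318
cab top ((698.0660400390625, 94.56875610351562), (249.22518920898438, 271.2218017578125), 0.3633696436882019) 0.164175089612745
cab top scene ((700.2325439453125, 93.70916748046875), (247.59725952148438, 270.6233825683594), 0.1944645345211029)
top handle? []
sc handle? []
```

View pics/crop.png

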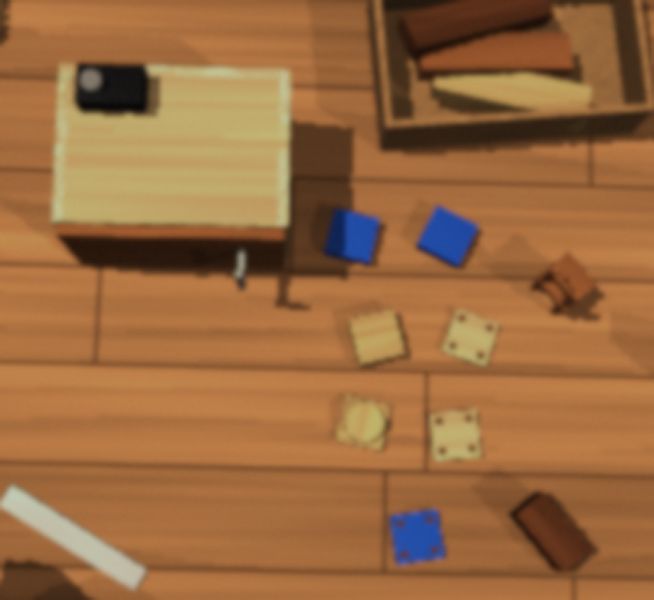

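Run:
```python
from h import *
for t in('top0','scene0'):
    w=cloud(load(t)); p=w[(w[...,2]>.1)&(w[...,2]<.18)&(w[...,0]<.9)&(w[...,0]>.5)&(w[...,1]>-.15)&(w[...,1]<.3)]
    h=p[(p[:,0]<.602)]; print(t,'handle',len(h),h[:12].round(3).tolist(),h.mean(0).round(4))
    q=p[(p[:,2]>.160)&(p[:,2]<.17)]
    hh=q[(q[:,0]<.605)]; print(' top of handle',hh.round(4).tolist()[:12])
    # front and back edge per y-bin, side edges per x-bin
    q=q[q[:,0]>.605]
    yb=np.arange(-.02,.2,.02); f=[q[abs(q[:,1]-y)<.01,0].min() for y in yb]; b=[q[abs(q[:,1]-y)<.01,0].max() for y in yb]
    xb=np.arange(.65,.81,.02); r=[q[abs(q[:,0]-x)<.01,1].min() for x in xb]; l=[q[abs(q[:,0]-x)<.01,1].max() for x in xb]
    print(' front',np.polyfit(yb,f,1),np.round(f,3)); print(' back',np.polyfit(yb,b,1),np.round(b,3)); print(' right',np.polyfit(xb,r,1),np.round(r,3)); print(' left',np.polyfit(xb,l,1),np.round(l,3))
    n=w[(w[...,0]>.35)&(w[...,0]<.48)&(w[...,1]>-.19)&(w[...,1]<-.09)&(w[...,2]>.004)&(w[...,2]<.014)]
    print(' seat sq',cv2.minAreaRect((n[:,:2]*1000).astype(np.float32)))
    n=w[(w[...,0]>.35)&(w[...,0]<.48)&(w[...,1]>-.19)&(w[...,1]<-.09)&(w[...,2]>.02)]
    print(' disc',(n[:,:2].min(0)+n[:,:2].max(0))/2)
```

```text
top0 handle 27 [[0.601, 0.013, 0.112], [0.599, 0.014, 0.103], [0.598, 0.01, 0.111], [0.595, 0.013, 0.109], [0.595, 0.01, 0.107], [0.581, 0.014, 0.158], [0.582, 0.011, 0.154], [0.592, 0.01, 0.104], [0.578, 0.017, 0.156], [0.577, 0.014, 0.162], [0.577, 0.01, 0.161], [0.578, 0.008, 0.155]] [0.5796 0.0118 0.1345]
 top of handle [[0.5765, 0.0135, 0.1619], [0.5767, 0.0105, 0.1615]]
 front [-0.01059772  0.61760237] [0.618 0.618 0.617 0.617 0.617 0.616 0.615 0.617 0.616 0.617 0.616]
 back [-0.32473616  0.83150896] [0.823 0.823 0.821 0.821 0.82  0.82  0.823 0.821 0.763 0.763 0.762]
 right [ 0.00295846 -0.04173374] [-0.041 -0.04  -0.04  -0.039 -0.039 -0.038 -0.041 -0.04  -0.04 ]
 left [0.00516168 0.22458782] [0.229 0.227 0.228 0.229 0.229 0.228 0.23  0.228 0.228]
 seat sq ((414.9979248046875, -139.49127197265625), (98.48689270019531, 125.704833984375), 89.18302154541016)
 disc [ 0.42109375 -0.14398511]
scene0 handle 33 [[0.577, 0.009, 0.158], [0.577, 0.013, 0.16], [0.578, 0.016, 0.162], [0.581, 0.01, 0.159], [0.579, 0.013, 0.156], [0.574, 0.016, 0.15], [0.579, 0.01, 0.149], [0.582, 0.014, 0.154], [0.582, 0.017, 0.157], [0.58, 0.01, 0.145], [0.583, 0.014, 0.15], [0.579, 0.017, 0.146]] [0.58   0.0131 0.1356]
 top of handle [[0.5782, 0.016, 0.1621]]
 front [-0.01415992  0.61839295] [0.62  0.619 0.617 0.617 0.617 0.617 0.617 0.617 0.616 0.616 0.616]
 back [-0.00598614  0.82348882] [0.823 0.823 0.824 0.824 0.822 0.822 0.824 0.823 0.822 0.821 0.824]
 right [ 0.00945537 -0.04784052] [-0.041 -0.042 -0.042 -0.041 -0.042 -0.041 -0.04  -0.04  -0.04 ]
 left [0.00838191 0.22201538] [0.227 0.228 0.228 0.228 0.228 0.227 0.229 0.229 0.229]
 seat sq ((416.9322814941406, -139.01177978515625), (93.51388549804688, 128.82156372070312), 87.65754699707031)
 disc [ 0.42213435 -0.14313397]
```

Request:
{"name": "send_rows", "arguments": {
  "deltas": [
    {"dp": [0.3,-0.4,0.1],"delta_rot": [0,0,0.05]},
    {"dp": [0.657,-0.913,0.1],"delta_rot": [0,0,0.113]},
    {"dp": [0.657,-0.913,0.1],"delta_rot": [0,0,0.113]},
    {"dp": [0.657,-0.913,0.1],"delta_rot": [0,0,0.113]},
    {"dp": [0.657,-0.913,0.1],"delta_rot": [0,0,0.113]},
    {"dp": [0.657,-0.913,0.1],"delta_rot": [0,0,0.113]},
    {"dp": [0.657,-0.913,0.1],"delta_rot": [0,0,0.113]},
    {"dp": [0.657,-0.913,0.1],"delta_rot": [0,0,0.113]},
    {"dp": [0.657,-0.913,0.1],"delta_rot": [0,0,0.113]}
  ],
  "claw": 1,
  "force": 40
}}

```text
time_s: 1.23
tool_pos: [0.3998, 0.2916, 0.2603]
orientation: [0.017, -3.141, 0.0]
wrist_force: [0.5, 0.1, -1.4]
width: 0.997
finger_force: 0.0
```

Request:
{"name": "send_rows", "arguments": {
  "deltas": [
    {"dp": [0.59,-0.925,0]},
    {"dp": [0.59,-0.925,0]},
    {"dp": [0.59,-0.925,0]},
    {"dp": [0.59,-0.925,0]},
    {"dp": [0.59,-0.925,0]},
    {"dp": [0.59,-0.925,0]},
    {"dp": [0.59,-0.925,0]},
    {"dp": [0.59,-0.925,0]},
    {"dp": [0.59,-0.925,0]}
  ]
}}

```text
validation failed for argument at $.de...
```

```bash
cat >> h.py <<'E'
from scipy.spatial.transform import Rotation as R
def st():
    s=status.read_state(); y=R.from_rotvec(s['orientation']).as_matrix()[:,1]
    print('t',round(s['time_s'],2),'tcp',np.round(np.array(s['tool_pos'])*1000,1),'psi',round(np.degrees(np.arctan2(y[1],y[0])),2),'down',np.round(R.from_rotvec(s['orientation']).as_matrix()[:,2],4),'w',round(s['width'],3),'ff',round(s['finger_force'],1),'F',np.round(s['wrist_force'],1),'q',np.round(s['q'],2)); return s
E
python3 - <<'E'
from h import *
st()
w=cloud(load('top0')); p=w[(w[...,0]>.54)&(w[...,0]<.65)&(w[...,1]>-.43)&(w[...,1]<-.31)&(w[...,2]>.06)]; print(p[p[:,2].argsort()[::-1]][:60:2].round(3).tolist())
E
```

```text
t 1.23 tcp [399.8 291.6 260.3] psi 90.63 down [-7.e-04 -1.e-04 -1.e+00] w 0.997 ff 0.0 F [ 0.5  0.1 -1.4] q [ 0.56 -0.18  1.44  0.    1.88 -1.02]
[[0.604, -0.359, 0.113], [0.601, -0.359, 0.111], [0.602, -0.366, 0.111], [0.605, -0.366, 0.111], [0.569, -0.385, 0.11], [0.573, -0.392, 0.109], [0.576, -0.389, 0.109], [0.602, -0.363, 0.109], [0.579, -0.376, 0.107], [0.596, -0.363, 0.107], [0.596, -0.367, 0.106], [0.583, -0.38, 0.105], [0.577, -0.384, 0.104], [0.58, -0.381, 0.104], [0.6, -0.361, 0.103], [0.567, -0.391, 0.103], [0.587, -0.381, 0.103], [0.603, -0.358, 0.103], [0.584, -0.378, 0.102], [0.571, -0.384, 0.102], [0.587, -0.378, 0.101], [0.591, -0.369, 0.099], [0.578, -0.379, 0.098], [0.568, -0.386, 0.097], [0.568, -0.389, 0.097], [0.585, -0.373, 0.096], [0.588, -0.37, 0.095], [0.583, -0.377, 0.092], [0.57, -0.385, 0.086], [0.604, -0.359, 0.086]]
```

Request:
{"name": "send_rows", "arguments": {
  "deltas": [
    {"dp": [0.59,-0.927,0],"delta_rot": [0,0,0]},
    {"dp": [0.59,-0.927,0],"delta_rot": [0,0,0]},
    {"dp": [0.59,-0.927,0],"delta_rot": [0,0,0]},
    {"dp": [0.59,-0.927,0],"delta_rot": [0,0,0]},
    {"dp": [0.59,-0.927,0],"delta_rot": [0,0,0]},
    {"dp": [0.59,-0.927,0],"delta_rot": [0,0,0]},
    {"dp": [0.59,-0.927,0],"delta_rot": [0,0,0]},
    {"dp": [0.59,-0.927,0],"delta_rot": [0,0,0]},
    {"dp": [0.59,-0.927,0],"delta_rot": [0,0,0]}
  ]
}}

```text
time_s: 2.35
tool_pos: [0.577, 0.0142, 0.2612]
orientation: [-0.018, 3.141, 0.0]
wrist_force: [0.4, 0.1, -0.4]
width: 1.001
finger_force: 0.0
```

Run:
```python
from h import *
st()
c=snap('top','top1'); s=snap('scene','scene1')
for q in(c,s):
    w=cloud(q); p=w[(w[...,0]>.55)&(w[...,0]<.604)&(w[...,1]>-.02)&(w[...,1]<.05)&(w[...,2]>.115)&(w[...,2]<.17)]; print(len(p),np.median(p,0),p[:,:2].min(0),p[:,:2].max(0))
```

```text
t 2.35 tcp [577.   14.2 261.2] psi 90.66 down [ 8.e-04  2.e-04 -1.e+00] w 1.001 ff 0.0 F [ 0.4  0.1 -0.4] q [-0.03  0.04  1.23  0.    1.87 -1.62]
18 [0.5744467  0.01100193 0.15369331] [0.57178617 0.00762863] [0.58021004 0.01714716]
27 [0.58049738 0.01350151 0.14209557] [0.57462269 0.00710247] [0.58325928 0.01786353]
```

Request:
{"name": "send_rows", "arguments": {
  "deltas": [
    {"dp": [0,-0.004,-0.15],"delta_rot": [0,0,0]},
    {"dp": [0,-0.004,-0.3],"delta_rot": [0,0,0]},
    {"dp": [0,-0.004,-0.4],"delta_rot": [0,0,0]},
    {"dp": [0,-0.004,-0.453],"delta_rot": [0,0,0]},
    {"dp": [0,-0.004,-0.453],"delta_rot": [0,0,0]},
    {"dp": [0,-0.004,-0.453],"delta_rot": [0,0,0]}
  ]
}}

```text
time_s: 3.2
tool_pos: [0.5783, 0.0114, 0.1267]
orientation: [-0.015, 3.139, -0.0]
wrist_force: [-0.2, -0.4, 0.7]
width: 1.002
finger_force: 0.0
```

Request:
{"name": "send_rows", "arguments": {
  "deltas": [
    {"dp": [0,0,0],"delta_rot": [0,0,0]},
    {"dp": [0,0,0],"delta_rot": [0,0,0]},
    {"dp": [0,0,0],"delta_rot": [0,0,0]},
    {"dp": [0,0,0],"delta_rot": [0,0,0]},
    {"dp": [0,0,0],"delta_rot": [0,0,0]},
    {"dp": [0,0,0],"delta_rot": [0,0,0]},
    {"dp": [0,0,0],"delta_rot": [0,0,0]},
    {"dp": [0,0,0],"delta_rot": [0,0,0]}
  ],
  "claw": -1,
  "force": 40
}}

```text
time_s: 4.2
tool_pos: [0.5775, 0.0114, 0.1247]
orientation: [0.014, -3.142, -0.0]
wrist_force: [0.3, 6.6, -0.2]
width: 0.129
finger_force: 5.3
```

Run:
```python
from h import *
st()
H=np.array([.6225,.225]); p0=np.array([.577,.0125])
r=p0-H
th=np.concatenate([[0],np.radians(np.linspace(0,99,37)[1:])])
for k in range(3):
    b=th[12*k]
    f=lambda t:H+np.array([[np.cos(t),np.sin(t)],[-np.sin(t),np.cos(t)]])@r
    print('call',k,f(b).round(4))
    for t in th[12*k+1:12*k+13]: print(np.round((f(t)-f(b))/.3,3).tolist(),round(-np.degrees(t-b)/180,4))
```

```text
t 4.2 tcp [577.5  11.4 124.7] psi 90.53 down [-0.e+00  3.e-04 -1.e+00] w 0.129 ff 5.3 F [ 0.3  6.6 -0.2] q [-0.04  0.04  1.48  0.    1.63 -1.62]
call 0 [0.577  0.0125]
[-0.034, 0.008] -0.0153
[-0.067, 0.018] -0.0306
[-0.1, 0.029] -0.0458
[-0.132, 0.042] -0.0611
[-0.164, 0.056] -0.0764
[-0.195, 0.072] -0.0917
[-0.225, 0.09] -0.1069
[-0.254, 0.108] -0.1222
[-0.283, 0.129] -0.1375
[-0.31, 0.15] -0.1528
[-0.336, 0.173] -0.1681
[-0.361, 0.197] -0.1833
call 1 [0.4686 0.0716]
[-0.024, 0.025] -0.0153
[-0.047, 0.052] -0.0306
[-0.068, 0.079] -0.0458
[-0.088, 0.107] -0.0611
[-0.107, 0.137] -0.0764
[-0.124, 0.167] -0.0917
[-0.14, 0.198] -0.1069
[-0.154, 0.229] -0.1222
[-0.167, 0.262] -0.1375
[-0.178, 0.295] -0.1528
[-0.188, 0.328] -0.1681
[-0.196, 0.362] -0.1833
call 2 [0.4099 0.1801]
[-0.006, 0.034] -0.0153
[-0.011, 0.069] -0.0306
[-0.014, 0.103] -0.0458
[-0.016, 0.138] -0.0611
[-0.015, 0.173] -0.0764
[-0.013, 0.207] -0.0917
[-0.01, 0.242] -0.1069
[-0.004, 0.276] -0.1222
[0.002, 0.31] -0.1375
[0.011, 0.344] -0.1528
[0.021, 0.377] -0.1681
[0.033, 0.41] -0.1833
```

Request:
{"name": "send_rows", "arguments": {
  "deltas": [
    {"dp": [0,0,0],"delta_rot": [0,0,0]},
    {"dp": [0,0,0],"delta_rot": [0,0,0]},
    {"dp": [-0.034,0.008,0],"delta_rot": [0,0,-0.0153]},
    {"dp": [-0.067,0.018,0],"delta_rot": [0,0,-0.0306]},
    {"dp": [-0.1,0.029,0],"delta_rot": [0,0,-0.0458]},
    {"dp": [-0.132,0.042,0],"delta_rot": [0,0,-0.0611]},
    {"dp": [-0.164,0.056,0],"delta_rot": [0,0,-0.0764]},
    {"dp": [-0.225,0.09,0],"delta_rot": [0,0,-0.1069]},
    {"dp": [-0.283,0.129,0],"delta_rot": [0,0,-0.1375]},
    {"dp": [-0.336,0.173,0],"delta_rot": [0,0,-0.1681]},
    {"dp": [-0.361,0.197,0],"delta_rot": [0,0,-0.1833]},
    {"dp": [-0.361,0.197,0],"delta_rot": [0,0,-0.1833]}
  ]
}}

```text
time_s: 5.7
tool_pos: [0.4693, 0.0711, 0.1247]
orientation: [0.875, 3.016, 0.002]
wrist_force: [3.8, 3.5, -3.9]
width: 0.116
finger_force: 40.0
```

Run:
```python
from h import *
st()
```

```text
t 5.7 tcp [469.3  71.1 124.7] psi 57.63 down [ 1.2e-03  8.0e-04 -1.0e+00] w 0.116 ff 40.0 F [ 3.8  3.5 -3.9] q [ 0.08 -0.25  1.74  0.    1.65 -0.93]
```

Still gripped with low forces, so I'll keep swinging.

Request:
{"name": "send_rows", "arguments": {
  "deltas": [
    {"dp": [-0.024,0.025,0],"delta_rot": [0,0,-0.0153]},
    {"dp": [-0.047,0.052,0],"delta_rot": [0,0,-0.0306]},
    {"dp": [-0.068,0.079,0],"delta_rot": [0,0,-0.0458]},
    {"dp": [-0.088,0.107,0],"delta_rot": [0,0,-0.0611]},
    {"dp": [-0.107,0.137,0],"delta_rot": [0,0,-0.0764]},
    {"dp": [-0.124,0.167,0],"delta_rot": [0,0,-0.0917]},
    {"dp": [-0.14,0.198,0],"delta_rot": [0,0,-0.1069]},
    {"dp": [-0.154,0.229,0],"delta_rot": [0,0,-0.1222]},
    {"dp": [-0.167,0.262,0],"delta_rot": [0,0,-0.1375]},
    {"dp": [-0.178,0.295,0],"delta_rot": [0,0,-0.1528]},
    {"dp": [-0.188,0.328,0],"delta_rot": [0,0,-0.1681]},
    {"dp": [-0.196,0.362,0],"delta_rot": [0,0,-0.1833]}
  ]
}}

```text
time_s: 7.2
tool_pos: [0.4111, 0.1785, 0.1247]
orientation: [1.7, 2.64, -0.001]
wrist_force: [2.8, 0.3, -1.5]
width: 0.117
finger_force: 40.0
```

Request:
{"name": "send_rows", "arguments": {
  "deltas": [
    {"dp": [-0.006,0.034,0],"delta_rot": [0,0,-0.0153]},
    {"dp": [-0.011,0.069,0],"delta_rot": [0,0,-0.0306]},
    {"dp": [-0.014,0.103,0],"delta_rot": [0,0,-0.0458]},
    {"dp": [-0.016,0.138,0],"delta_rot": [0,0,-0.0611]},
    {"dp": [-0.015,0.173,0],"delta_rot": [0,0,-0.0764]},
    {"dp": [-0.013,0.207,0],"delta_rot": [0,0,-0.0917]},
    {"dp": [-0.01,0.242,0],"delta_rot": [0,0,-0.1069]},
    {"dp": [-0.004,0.276,0],"delta_rot": [0,0,-0.1222]},
    {"dp": [0.002,0.31,0],"delta_rot": [0,0,-0.1375]},
    {"dp": [0.011,0.344,0],"delta_rot": [0,0,-0.1528]},
    {"dp": [0.021,0.377,0],"delta_rot": [0,0,-0.1681]},
    {"dp": [0.021,0.377,0],"delta_rot": [0,0,-0.1681]}
  ]
}}

```text
time_s: 8.7
tool_pos: [0.4171, 0.292, 0.1247]
orientation: [2.328, 2.109, -0.001]
wrist_force: [-1.5, 1.1, 1.1]
width: 0.117
finger_force: 40.0
```

Run:
```python
from h import *
st()
```

```text
t 8.7 tcp [417.1 292.  124.7] psi -5.64 down [-1.e-04 -7.e-04 -1.e+00] w 0.117 ff 40.0 F [-1.5  1.1  1.1] q [ 0.54 -0.15  1.65 -0.    1.64  0.64]
```

Request:
{"name": "send_rows", "arguments": {
  "deltas": [
    {"dp": [0,0,0],"delta_rot": [0,0,0]},
    {"dp": [0,0,0],"delta_rot": [0,0,0]},
    {"dp": [0,0,0],"delta_rot": [0,0,0]},
    {"dp": [0,0,0],"delta_rot": [0,0,0]},
    {"dp": [0,0,0.1],"delta_rot": [0,0,0]},
    {"dp": [0,0,0.25],"delta_rot": [0,0,0]},
    {"dp": [0,0,0.52],"delta_rot": [0,0,0]},
    {"dp": [0,0,0.52],"delta_rot": [0,0,0]},
    {"dp": [0,0,0.52],"delta_rot": [0,0,0]}
  ],
  "claw": 0
}}

```text
time_s: 9.82
tool_pos: [0.4172, 0.2924, 0.2828]
orientation: [2.329, 2.107, 0.006]
wrist_force: [-0.5, 0.1, -0.0]
width: 0.499
finger_force: 0.0
```

Request:
{"name": "send_rows", "arguments": {
  "deltas": [
    {"dp": [0,-0.97,0],"delta_rot": [0,0,0.11]},
    {"dp": [0,-0.97,0],"delta_rot": [0,0,0.11]},
    {"dp": [0,-0.97,0],"delta_rot": [0,0,0.11]},
    {"dp": [0,-0.97,0],"delta_rot": [0,0,0.11]},
    {"dp": [0,-0.97,0],"delta_rot": [0,0,0.11]},
    {"dp": [0,-0.97,0],"delta_rot": [0,0,0.11]},
    {"dp": [0,-0.97,0],"delta_rot": [0,0,0.11]},
    {"dp": [0,-0.97,0],"delta_rot": [0,0,0.11]}
  ],
  "claw": 1
}}

```text
time_s: 10.82
tool_pos: [0.4166, 0.0023, 0.2801]
orientation: [-1.929, -2.478, 0.0]
wrist_force: [0.1, 0.5, -0.1]
width: 0.998
finger_force: 0.0
```

Request:
{"name": "send_rows", "arguments": {
  "deltas": [
    {"dp": [-0.1,-0.8,0],"delta_rot": [0,0,0]},
    {"dp": [-0.1,-0.8,0],"delta_rot": [0,0,0]},
    {"dp": [-0.1,-0.8,0],"delta_rot": [0,0,0]},
    {"dp": [-0.1,-0.8,0],"delta_rot": [0,0,0]},
    {"dp": [-0.1,-0.8,0],"delta_rot": [0,0,0]},
    {"dp": [-0.1,-0.8,0],"delta_rot": [0,0,0]},
    {"dp": [-0.1,-0.8,0],"delta_rot": [0,0,0]}
  ]
}}

```text
time_s: 11.7
tool_pos: [0.3874, -0.2373, 0.281]
orientation: [1.928, 2.479, 0.001]
wrist_force: [-0.4, 0.1, -1.0]
width: 1.0
finger_force: 0.0
```

Run:
```python
from h import *
st()
c=snap('top','top2'); s=snap('scene','scene2')
a=c['image'][100:290,110:360]; b=s['image'][140:300,190:400]
cv2.imwrite('pics/m2.png',np.hstack([cv2.resize(a,(400,304),interpolation=cv2.INTER_CUBIC),cv2.resize(b,(400,304),interpolation=cv2.INTER_CUBIC)]))
parts(c); print(); parts(s)
```

```text
t 11.7 tcp [ 387.4 -237.3  281. ] psi 14.25 down [ 6.e-04  0.e+00 -1.e+00] w 1.0 ff 0.0 F [-0.4  0.1 -1. ] q [-0.62 -0.28  1.49  0.    1.93 -0.87]
c [690.8  29.8] size [118.5 140.8] ang 0.3 top 165.8 bgr [ 92 144 169] px [243.5 159.6] n 2088
c [ 660.7 -124.3] size [59.6 61.3] ang 77.5 top 25.3 bgr [128  62  35] px [288.8 176.6] n 301
c [ 664.3 -247.5] size [59.9 59.7] ang 64.2 top 25.3 bgr [149  74  45] px [323.7 176.5] n 308
c [ 586.5 -376.6] size [39.5  8.6] ang 38.5 top 91.2 bgr [ 37  71 126] px [366.8 193.5] n 279
c [ 529.7 -157.7] size [60.1 59.9] ang 15.5 top 25.2 bgr [ 85 146 183] px [297.8 213.4] n 312
c [ 547.  -282.6] size [67.8 43.9] ang 85.2 top 10.6 bgr [ 93 147 177] px [332.  209.3] n 152
c [ 421.3 -144.2] size [44.8 45. ] ang 1.7 top 22.5 bgr [ 88 151 182] px [293.  244.8] n 297
c [ 281.3 -213.3] size [61.2 60.2] ang 10.2 top 10.5 bgr [152  78  50] px [314.3 286.2] n 248
c [ 263.6 -397.8] size [17.6 44.7] ang 49.5 top 51.3 bgr [27 44 71] px [370.1 293.4] n 78

c [ 291.4 -373.6] size [94.4 46.6] ang 39.3 top 51.3 bgr [20 35 59] px [210.8 168.6] n 342
c [ 276.2 -212.8] size [73.3 59.9] ang 13.1 top 12.3 bgr [126  70  46] px [251.6 176.5] n 162
c [ 412.1 -263.5] size [66.8 67.4] ang 4.9 top 12.0 bgr [ 90 136 162] px [231.9 199.8] n 192
c [ 420.  -143.8] size [46.6 45.6] ang 16.3 top 23.3 bgr [ 77 123 153] px [261.2 206.7] n 218
c [ 603.6 -392.6] size [55.2 49.9] ang 39.1 top 62.2 bgr [ 38  68 109] px [182.7 228.1] n 320
c [ 532.9 -283.4] size [70.8 64.8] ang 70.9 top 12.6 bgr [ 90 136 163] px [218.1 225.1] n 209
c [ 531.1 -156.7] size [64.3 58.9] ang 12.8 top 25.9 bgr [ 76 123 157] px [251.  228.7] n 279
c [690.2  29.2] size [120.1 141.6] ang 0.3 top 166.9 bgr [ 97 145 173] px [295.3 252.8] n 1449
c [ 665.2 -246.9] size [63.  62.5] ang 64.7 top 25.6 bgr [129  67  37] px [217.6 255.5] n 317
c [ 661.6 -123.6] size [61.8 62.7] ang 76.8 top 25.9 bgr [105  56  31] px [252.3 260.5] n 326
```

View pics/m2.png

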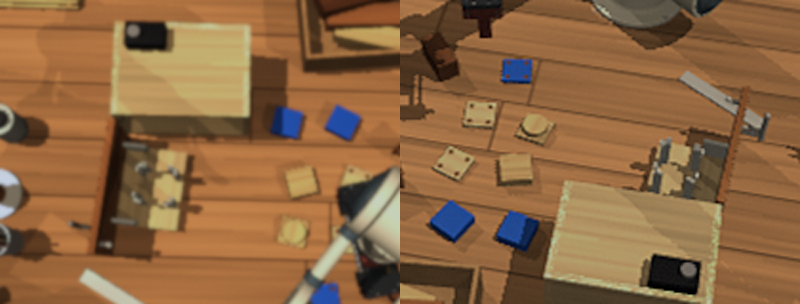

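```bash
cat >> h.py <<'E'
def cradle(tags):
    for t in tags:
        w=cloud(load(t)); m=(w[...,0]>.33)&(w[...,0]<.66)&(w[...,1]>.05)&(w[...,1]<.30)
        p=w[m&(w[...,2]>.155)&(w[...,2]<.170)&(w[...,0]<.60)]
        (vx,vy,x0,y0)=cv2.fitLine((p[:,:2]*1000).astype(np.float32),cv2.DIST_HUBER,0,.01,.01).ravel()
        print(t,'door dir',round(np.degrees(np.arctan(vy/vx)),2),'pt',x0,y0,'n',len(p),'ymin/max',p[:,0].min(),p[:,0].max(), 'normal spread',np.ptp((p[:,:2]-p[:,:2].mean(0))@[-vy,vx]))
        u=np.array([vx,vy])*np.sign(vx); n=np.array([-u[1],u[0]])  # u = door +y, n=-door x
        c=(w[m&(w[...,2]>.085)&(w[...,2]<.110)]); cl=c[:,:2]*1000
        s=(cl-[x0,y0])
        a=s@u;b=s@n
        k=(b<-30)&(b>-140)
        a=a[k];b=b[k];z=c[k][:,2]
        # clusters
        ctr=np.c_[a,b].mean(0)
        for sa in(-1,1):
            for sb in(-1,1):
                q=((a-ctr[0])*sa>0)&((b-ctr[1])*sb>0)
                if q.sum(): print('  post',sa,sb,q.sum(),'a',a[q].min().round(1),a[q].max().round(1),'b',b[q].min().round(1),b[q].max().round(1),'zmax',z[q].max().round(3), 'world mean',(np.array([x0,y0])+a[q].mean()*u+b[q].mean()*n).round(1))
        print('  ctr mid-range world',(np.array([x0,y0])+(a.min()+a.max())/2*u+(b.min()+b.max())/2*n).round(1),'range',np.ptp(a),np.ptp(b),'b mid',(b.min()+b.max())/2)
        t2=w[m&(w[...,2]>.024)&(w[...,2]<.034)]; s=t2[:,:2]*1000-[x0,y0]; a=s@u;b=s@n; k=(b<-5)&(b>-170)
        print('  tray a',np.percentile(a[k],[1,99]).round(1),'b',np.percentile(b[k],[1,99]).round(1))
E
python3 - <<'E'
from h import *
cradle(['top2','scene2'])
H=np.array([622.5,225])
for th in(95.5,96.3,97): # incl yaw
    t=np.radians(th-.6); Rm=np.array([[np.cos(t),np.sin(t)],[-np.sin(t),np.cos(t)]]); print(th,H+Rm@[90,-110],H+Rm@[-47.5,-212])
w=cloud(load('top2'))
for lo,hi in((.004,.014),(.018,.03)):
    p=w[(w[...,0]>.37)&(w[...,0]<.475)&(w[...,1]>-.2)&(w[...,1]<-.09)&(w[...,2]>lo)&(w[...,2]<hi)]
    print('seat',len(p),cv2.minAreaRect((p[:,:2]*1000).astype(np.float32)), cv2.minEnclosingCircle((p[:,:2]*1000).astype(np.float32)))
E
```

```text
top2 door dir -5.37 pt 477.75656 237.1249 n 420 ymin/max 0.36078589484141377 0.5996896359860515 normal spread 0.057702186658277664
  post -1 -1 24 a -5.1 13.1 b -130.3 -112.1 zmax 0.105 world mean [468.9 115.6]
  post -1 1 25 a -5.2 13.9 b -67.6 -49.8 zmax 0.106 world mean [475.7 180.2]
  post 1 -1 26 a 58.7 77.3 b -130.1 -111.3 zmax 0.106 world mean [535.2 110.5]
  post 1 1 33 a 56.9 77.6 b -68.1 -48.5 zmax 0.106 world mean [539.7 173.7]
  ctr mid-range world [505.4 144.8] range 82.8041939310923 81.82601877055939 b mid -89.36936017254094
  tray a [-48.8 119.3] b [-135.8   -6.1]
scene2 door dir -5.57 pt 486.39258 237.41576 n 255 ymin/max 0.36125082287770627 0.5995193015333138 normal spread 0.058340397560406786
  post -1 -1 30 a -12.4 9.1 b -131.5 -111.1 zmax 0.106 world mean [470.7 117.3]
  post -1 1 27 a -15.5 7.4 b -68.3 -49.9 zmax 0.107 world mean [476.  178.8]
  post 1 -1 22 a 47.5 70.6 b -130.5 -111.0 zmax 0.107 world mean [535.5 110.5]
  post 1 1 23 a 46.4 69.6 b -68.1 -49.7 zmax 0.105 world mean [541.3 175. ]
  ctr mid-range world [505.  144.6] range 86.12979288457797 81.84038457549431 b mid -90.58787108383562
  tray a [-55.3  64.2] b [-136.1   -8.2]
95.5 [505.21449434 144.72478489] [415.33210106 290.43478927]
96.3 [504.10510983 146.37017118] [416.26590728 293.32092652]
97 [503.15332499 147.82246982] [417.11597542 295.83538979]
seat 148 ((427.66015625, -143.5449981689453), (90.04104614257812, 104.5252914428711), 1.310610055923462) ((423.22796630859375, -142.34657287597656), 63.778995513916016)
seat 148 ((421.1824645996094, -144.03057861328125), (44.806358337402344, 44.630470275878906), 1.225072979927063) ((421.5298156738281, -143.73948669433594), 24.68379783630371)
```

The cradle is centred at about (505, 145) mm, with the door direction at −5.5° and well open. The foot is at (530, −157) with its sides at 15°. I'll go for the foot.

Request:
{"name": "send_rows", "arguments": {
  "deltas": [
    {"dp": [0.477,0.271,-0.6],"delta_rot": [0,0,0.004]},
    {"dp": [0.477,0.271,-0.6],"delta_rot": [0,0,0.004]},
    {"dp": [0.477,0.271,-0.6],"delta_rot": [0,0,0.004]},
    {"dp": [0.477,0.271,-0.6],"delta_rot": [0,0,0.004]},
    {"dp": [0.477,0.271,-0.6],"delta_rot": [0,0,0.004]},
    {"dp": [0.477,0.271,-0.6],"delta_rot": [0,0,0.004]},
    {"dp": [0.477,0.271,-0.6],"delta_rot": [0,0,0.004]},
    {"dp": [0.477,0.271,-0.6],"delta_rot": [0,0,0.004]}
  ]
}}

```text
time_s: 12.8
tool_pos: [0.53, -0.1584, 0.1027]
orientation: [1.916, 2.486, 0.001]
wrist_force: [-0.7, -0.1, 0.5]
width: 0.998
finger_force: 0.0
```

Run:
```python
from h import *
st()
```

```text
t 12.8 tcp [ 530.  -158.4  102.7] psi 14.75 down [ 0.003  -0.0012 -1.    ] w 0.998 ff 0.0 F [-0.7 -0.1  0.5] q [-0.35 -0.02  1.58 -0.    1.59 -0.61]
```

Request:
{"name": "send_rows", "arguments": {
  "deltas": [
    {"dp": [0,0.003,-0.15],"delta_rot": [0,0,0]},
    {"dp": [0,0.003,-0.25],"delta_rot": [0,0,0]},
    {"dp": [0,0.003,-0.298],"delta_rot": [0,0,0]},
    {"dp": [0,0.003,-0.298],"delta_rot": [0,0,0]},
    {"dp": [0,0.003,-0.298],"delta_rot": [0,0,0]},
    {"dp": [0,0.003,-0.298],"delta_rot": [0,0,0]}
  ]
}}

```text
time_s: 13.55
tool_pos: [0.5307, -0.1571, 0.013]
orientation: [1.915, 2.487, 0.001]
wrist_force: [-0.1, -0.5, 0.2]
width: 1.003
finger_force: 0.0
```

Request:
{"name": "send_rows", "arguments": {
  "deltas": [
    {"dp": [0,0,0],"delta_rot": [0,0,0]},
    {"dp": [0,0,0],"delta_rot": [0,0,0]},
    {"dp": [0,0,0],"delta_rot": [0,0,0]},
    {"dp": [0,0,0],"delta_rot": [0,0,0]},
    {"dp": [0,0,0],"delta_rot": [0,0,0]},
    {"dp": [0,0,0],"delta_rot": [0,0,0]},
    {"dp": [0,0,0.1],"delta_rot": [0,0,0]},
    {"dp": [0,0,0.3],"delta_rot": [0,0,0]},
    {"dp": [0,0,0.6],"delta_rot": [0,0,0]},
    {"dp": [0,0,0.6],"delta_rot": [0,0,0]},
    {"dp": [0,0,0.6],"delta_rot": [0,0,0]},
    {"dp": [0,0,0.6],"delta_rot": [0,0,0]}
  ],
  "claw": -1,
  "force": 40
}}

```text
time_s: 15.05
tool_pos: [0.5291, -0.1565, 0.189]
orientation: [-1.915, -2.487, 0.002]
wrist_force: [0.0, 0.1, -0.9]
width: 0.682
finger_force: 40.0
```

Run:
```python
from h import *
st()
```

```text
t 15.05 tcp [ 529.1 -156.5  189. ] psi 14.8 down [-0.003  0.001 -1.   ] w 0.682 ff 40.0 F [ 0.   0.1 -0.9] q [-0.35 -0.04  1.44 -0.    1.75 -0.61]
```

Request:
{"name": "send_rows", "arguments": {
  "deltas": [
    {"dp": [-0.02,0.2,0],"delta_rot": [0,0,-0.02]},
    {"dp": [-0.04,0.4,0],"delta_rot": [0,0,-0.05]},
    {"dp": [-0.06,0.6,0],"delta_rot": [0,0,-0.08]},
    {"dp": [-0.08,0.8,0],"delta_rot": [0,0,-0.1125]},
    {"dp": [-0.083,1.0,0],"delta_rot": [0,0,-0.1125]},
    {"dp": [-0.083,1.0,0],"delta_rot": [0,0,-0.1125]},
    {"dp": [-0.083,1.0,0],"delta_rot": [0,0,-0.1125]},
    {"dp": [-0.083,1.0,0],"delta_rot": [0,0,-0.1125]},
    {"dp": [-0.083,1.0,0],"delta_rot": [0,0,-0.1125]},
    {"dp": [-0.083,1.0,0],"delta_rot": [0,0,-0.1125]}
  ]
}}

```text
time_s: 16.3
tool_pos: [0.5051, 0.1425, 0.1914]
orientation: [2.326, 2.112, 0.0]
wrist_force: [-0.5, 0.3, -0.4]
width: 0.679
finger_force: 40.0
```

Run:
```python
from h import *
st()
c=snap('top','top3'); s=snap('scene','scene3')
for t in (c,s):
    w=cloud(t); p=w[(w[...,0]>.44)&(w[...,0]<.57)&(w[...,1]>.09)&(w[...,1]<.2)&(w[...,2]>.188)&(w[...,2]<.22)]
    print(len(p),cv2.minAreaRect((p[:,:2]*1000).astype(np.float32)),np.percentile(p[:,2],[5,50,95]))
```

```text
t 16.3 tcp [505.1 142.5 191.4] psi -5.53 down [ 1.e-04  0.e+00 -1.e+00] w 0.679 ff 40.0 F [-0.5  0.3 -0.4] q [ 0.21 -0.12  1.51  0.    1.75  0.31]
44 ((507.7431335449219, 115.09587860107422), (9.530835151672363, 46.783851623535156), 86.32028198242188) [0.19027422 0.20268326 0.20660639]
51 ((506.6108703613281, 133.84205627441406), (78.85042572021484, 54.73051834106445), 11.144584655761719) [0.18954176 0.19626538 0.21580237]
```

Run:
```python
from h import *
T=np.array([505.1,142.5]); a=np.radians(-5.5); u=np.array([np.cos(a),np.sin(a)]); n=np.array([-u[1],u[0]])
for t in('top3','scene3'):
    w=cloud(load(t)); p=w[(w[...,0]>.44)&(w[...,0]<.57)&(w[...,1]>.09)&(w[...,1]<.2)&(w[...,2]>.175)&(w[...,2]<.208)]
    d=p[:,:2]*1000-T; A=d@u;B=d@n
    print(t,len(p))
    for k in np.arange(-28,30,7): 
        q=abs(A-k)<3.5
        if q.sum(): print('  A',k,'B',B[q].min().round(1),B[q].max().round(1),'z',p[q][B[q].argmin(),2].round(3),q.sum())
im=cv2.imread('pics/top3.png')[130:230,160:290]; im2=cv2.imread('pics/scene3.png')[140:250,250:380]
cv2.imwrite('pics/m3.png',np.hstack([cv2.resize(im,(390,330),interpolation=cv2.INTER_CUBIC),cv2.resize(im2,(390,330),interpolation=cv2.INTER_CUBIC)]))
```

```text
top3 50
  A -21 B -31.5 -31.5 z 0.196 1
  A -14 B -32.5 -31.4 z 0.205 2
  A -7 B -31.1 -29.8 z 0.186 6
  A 0 B -31.5 -26.4 z 0.191 7
  A 7 B -31.0 -25.5 z 0.196 8
  A 14 B -31.6 -22.0 z 0.205 11
  A 21 B -30.9 -23.5 z 0.188 8
  A 28 B -31.1 -23.3 z 0.197 7
scene3 56
  A 21 B -12.5 -12.5 z 0.184 1
  A 28 B -29.4 28.8 z 0.196 26
```

View pics/m3.png

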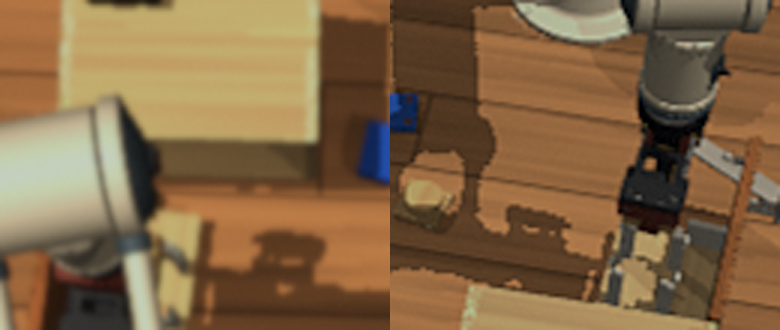

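Request:
{"name": "send_rows", "arguments": {
  "deltas": [
    {"dp": [0,0.009,-0.1],"delta_rot": [0,0,0]},
    {"dp": [0,0.009,-0.2],"delta_rot": [0,0,0]},
    {"dp": [0,0.009,-0.23],"delta_rot": [0,0,0]},
    {"dp": [0,0.009,-0.26],"delta_rot": [0,0,0]},
    {"dp": [0,0.009,-0.29],"delta_rot": [0,0,0]},
    {"dp": [0,0.009,-0.32],"delta_rot": [0,0,0]},
    {"dp": [0,0.009,-0.35],"delta_rot": [0,0,0]},
    {"dp": [0,0.009,-0.35],"delta_rot": [0,0,0]}
  ]
}}

```text
time_s: 17.4
tool_pos: [0.5044, 0.1459, 0.0854]
orientation: [-2.324, -2.113, 0.002]
wrist_force: [0.4, 0.0, -0.7]
width: 0.68
finger_force: 40.0
```

Run:
```python
from h import *
st()
```

```text
t 17.4 tcp [504.4 145.9  85.4] psi -5.45 down [-1.6e-03 -4.0e-04 -1.0e+00] w 0.68 ff 40.0 F [ 0.4  0.  -0.7] q [ 0.22 -0.09  1.67 -0.    1.56  0.31]
```

Request:
{"name": "send_rows", "arguments": {
  "deltas": [
    {"dp": [0,0,-0.04],"delta_rot": [0,0,0]},
    {"dp": [0,0,-0.08],"delta_rot": [0,0,0]},
    {"dp": [0,0,-0.12],"delta_rot": [0,0,0]},
    {"dp": [0,0,-0.145],"delta_rot": [0,0,0]},
    {"dp": [0,0,-0.152],"delta_rot": [0,0,0]},
    {"dp": [0,0,-0.152],"delta_rot": [0,0,0]},
    {"dp": [0,0,-0.152],"delta_rot": [0,0,0]}
  ]
}}

```text
time_s: 18.27
tool_pos: [0.5052, 0.1461, 0.0413]
orientation: [2.324, 2.113, 0.001]
wrist_force: [0.5, -0.5, -0.3]
width: 0.68
finger_force: 40.0
```

Run:
```python
from h import *
st()
```

```text
t 18.27 tcp [505.2 146.1  41.3] psi -5.45 down [ 1.e-03  2.e-04 -1.e+00] w 0.68 ff 40.0 F [ 0.5 -0.5 -0.3] q [ 0.22 -0.06  1.72  0.    1.48  0.31]
```

Request:
{"name": "send_rows", "arguments": {
  "deltas": [
    {"dp": [0,0,0],"delta_rot": [0,0,0]},
    {"dp": [0,0,0],"delta_rot": [0,0,0]},
    {"dp": [0,0,0.02],"delta_rot": [0,0,0]},
    {"dp": [0,0,0.1],"delta_rot": [0,0,0]},
    {"dp": [0,0,0.3],"delta_rot": [0,0,0]},
    {"dp": [0,0,0.5],"delta_rot": [0,0,0]},
    {"dp": [0,-0.2,0.7],"delta_rot": [0,0,0.03]},
    {"dp": [0,-0.45,0.7],"delta_rot": [0,0,0.06]},
    {"dp": [0,-0.45,0.7],"delta_rot": [0,0,0.06]},
    {"dp": [0,-0.45,0.7],"delta_rot": [0,0,0.06]}
  ],
  "claw": 0.6
}}

```text
time_s: 19.52
tool_pos: [0.505, 0.0093, 0.2519]
orientation: [2.118, 2.318, 0.002]
wrist_force: [-0.1, 0.7, -0.3]
width: 0.8
finger_force: 0.0
```

Run:
```python
from h import *
st()
c=snap('top','top4'); s=snap('scene','scene4')
im=c['image'][120:300,170:370]; im2=s['image'][140:250,250:380]
cv2.imwrite('pics/m4.png',np.hstack([cv2.resize(im,(400,360),interpolation=cv2.INTER_CUBIC),cv2.resize(im2,(390,360),interpolation=cv2.INTER_CUBIC)]))
parts(c);print();parts(s)
for t in('top4','scene4'):
    w=cloud(load(t)); p=w[(w[...,0]>.46)&(w[...,0]<.56)&(w[...,1]>.10)&(w[...,1]<.19)&(w[...,2]>.045)&(w[...,2]<.060)]
    print(len(p),cv2.minAreaRect((p[:,:2]*1000).astype(np.float32)),np.percentile(p[:,2],[5,50,95]))
```

```text
t 19.52 tcp [505.    9.3 251.9] psi 5.15 down [ 1.8e-03 -3.0e-04 -1.0e+00] w 0.8 ff 0.0 F [-0.1  0.7 -0.3] q [-0.05 -0.16  1.44 -0.    1.86 -0.14]
c [710.2  30.2] size [139.6  79.4] ang 89.9 top 166.1 bgr [108 168 192] px [243.4 147.2] n 981
c [ 660.6 -123.9] size [59.7 60.5] ang 78.5 top 25.3 bgr [127  61  35] px [288.8 176.5] n 302
c [ 664.1 -247.5] size [59.9 59.6] ang 64.3 top 25.2 bgr [150  73  44] px [323.7 176.5] n 304
c [ 586.3 -372.7] size [44.3  2.8] ang 38.8 top 91.7 bgr [ 37  71 125] px [366.9 193.5] n 279
c [ 535.7 -278.7] size [64.9 63.4] ang 68.7 top 10.3 bgr [ 90 144 172] px [332.5 213.4] n 272
c [ 421.2 -144. ] size [44.9 44.7] ang 1.1 top 23.1 bgr [ 55  95 128] px [292.9 244.9] n 298
c [ 408.6 -260.1] size [59.4 59.8] ang 7.0 top 10.6 bgr [ 89 142 165] px [326.8 249.3] n 290
c [ 291.5 -373.9] size [90.4 45.7] ang 40.4 top 50.9 bgr [25 45 86] px [361.5 284.8] n 449
c [ 280.8 -212.7] size [59.4 62.7] ang 9.2 top 10.2 bgr [83 42 30] px [313.  286.6] n 290

c [ 293.1 -372.7] size [94.2 46.5] ang 39.9 top 51.2 bgr [25 44 74] px [211.  168.8] n 349
c [ 282.5 -208.3] size 
[... 302 characters left out ...]
 62.5 bgr [ 38  67 107] px [182.6 227.7] n 318
c [ 533.4 -284.9] size [71.3 61.9] ang 71.6 top 11.8 bgr [ 84 126 152] px [218.1 225.2] n 215
c [689.8  29. ] size [141.9 119.7] ang 89.7 top 167.0 bgr [ 97 145 173] px [295.3 252.9] n 1448
c [ 666.  -246.4] size [62.3 61. ] ang 64.5 top 26.5 bgr [126  66  38] px [217.3 255.5] n 320
c [ 662.4 -123. ] size [61.6 64.2] ang 78.8 top 26.0 bgr [104  54  29] px [252.  260.8] n 325
160 ((503.01544189453125, 144.5226287841797), (77.68991088867188, 75.46896362304688), 86.20868682861328) [0.04610074 0.05082301 0.05723975]
252 ((506.43603515625, 144.06661987304688), (76.3600082397461, 79.41899871826172), 86.3422622680664) [0.04627319 0.05173757 0.05790607]
```

View pics/m4.png

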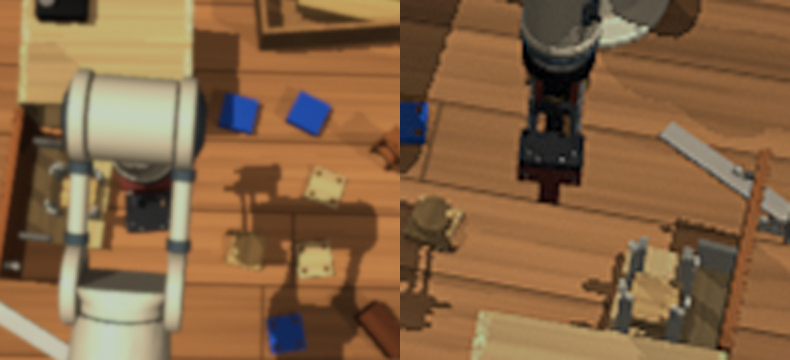

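Request:
{"name": "send_rows", "arguments": {
  "deltas": [
    {"dp": [-0.321,-0.9,-0.2],"delta_rot": [0,0,0.009]},
    {"dp": [-0.321,-0.9,-0.2],"delta_rot": [0,0,0.009]},
    {"dp": [-0.321,-0.9,-0.2],"delta_rot": [0,0,0.009]},
    {"dp": [-0.321,-0.9,-0.2],"delta_rot": [0,0,0.009]},
    {"dp": [-0.321,-0.9,-0.2],"delta_rot": [0,0,0.009]},
    {"dp": [-0.321,-0.9,-0.5],"delta_rot": [0,0,0.009]},
    {"dp": [-0.321,-0.9,-0.65],"delta_rot": [0,0,0.009]},
    {"dp": [-0.321,-0.9,-0.65],"delta_rot": [0,0,0.009]},
    {"dp": [-0.321,-0.9,-0.65],"delta_rot": [0,0,0.009]},
    {"dp": [-0.321,-0.9,-0.65],"delta_rot": [0,0,0.009]},
    {"dp": [-0.321,-0.9,-0.65],"delta_rot": [0,0,0.009]}
  ],
  "claw": 1
}}

```text
time_s: 21.0
tool_pos: [0.4099, -0.2597, 0.0584]
orientation: [2.079, 2.35, 0.001]
wrist_force: [-0.3, -0.2, 0.1]
width: 1.0
finger_force: 0.0
```

Run:
```python
from h import *
st()
```

```text
t 21.0 tcp [ 409.9 -259.7   58.4] psi 6.99 down [ 0.0035 -0.0026 -1.    ] w 1.0 ff 0.0 F [-0.3 -0.2  0.1] q [-0.63 -0.19  1.81  0.    1.52 -0.76]
```

Request:
{"name": "send_rows", "arguments": {
  "deltas": [
    {"dp": [-0.002,0,-0.08],"delta_rot": [0,0,0]},
    {"dp": [-0.002,0,-0.13],"delta_rot": [0,0,0]},
    {"dp": [-0.002,0,-0.153],"delta_rot": [0,0,0]},
    {"dp": [-0.002,0,-0.153],"delta_rot": [0,0,0]},
    {"dp": [-0.002,0,-0.153],"delta_rot": [0,0,0]},
    {"dp": [-0.002,0,-0.153],"delta_rot": [0,0,0]}
  ]
}}

```text
time_s: 21.75
tool_pos: [0.4084, -0.2593, 0.0106]
orientation: [2.081, 2.351, 0.0]
wrist_force: [0.2, -0.0, 0.7]
width: 1.007
finger_force: 0.0
```

Request:
{"name": "send_rows", "arguments": {
  "deltas": [
    {"dp": [0,0,0],"delta_rot": [0,0,0]},
    {"dp": [0,0,0],"delta_rot": [0,0,0]},
    {"dp": [0,0,0],"delta_rot": [0,0,0]},
    {"dp": [0,0,0],"delta_rot": [0,0,0]},
    {"dp": [0,0,0],"delta_rot": [0,0,0]},
    {"dp": [0,0,0],"delta_rot": [0,0,0]},
    {"dp": [0,0,0.1],"delta_rot": [0,0,0]},
    {"dp": [0,0,0.3],"delta_rot": [0,0,0]},
    {"dp": [0,0,0.6],"delta_rot": [0,0,0]},
    {"dp": [0,0,0.6],"delta_rot": [0,0,0]},
    {"dp": [0,0,0.6],"delta_rot": [0,0,0]}
  ],
  "claw": -1,
  "force": 40
}}

```text
time_s: 23.12
tool_pos: [0.4089, -0.2597, 0.1924]
orientation: [2.079, 2.349, 0.001]
wrist_force: [-0.2, -0.6, -1.2]
width: 0.676
finger_force: 40.0
```

Run:
```python
from h import *
st()
```

```text
t 23.12 tcp [ 408.9 -259.7  192.4] psi 6.97 down [ 0.0041 -0.0031 -1.    ] w 0.676 ff 40.0 F [-0.2 -0.6 -1.2] q [-0.64 -0.23  1.61 -0.    1.76 -0.76]
```

Request:
{"name": "send_rows", "arguments": {
  "deltas": [
    {"dp": [0.16,0.5,0],"delta_rot": [0,0,-0.035]},
    {"dp": [0.3,0.95,0],"delta_rot": [0,0,-0.069]},
    {"dp": [0.3,0.95,0],"delta_rot": [0,0,-0.069]},
    {"dp": [0.3,0.95,0],"delta_rot": [0,0,-0.069]},
    {"dp": [0.3,0.95,0],"delta_rot": [0,0,-0.069]},
    {"dp": [0.3,0.95,0],"delta_rot": [0,0,-0.069]}
  ]
}}

```text
time_s: 23.88
tool_pos: [0.4974, 0.0289, 0.1866]
orientation: [-2.316, -2.117, 0.005]
wrist_force: [-1.3, -0.7, -0.7]
width: 0.681
finger_force: 40.0
```

Request:
{"name": "send_rows", "arguments": {
  "deltas": [
    {"dp": [0.023,0.4,0],"delta_rot": [0,0,0]},
    {"dp": [0.023,0.4,0],"delta_rot": [0,0,0]},
    {"dp": [0.023,0.4,0],"delta_rot": [0,0,0]},
    {"dp": [0.023,0.4,0],"delta_rot": [0,0,0]},
    {"dp": [0.023,0.4,0],"delta_rot": [0,0,0]},
    {"dp": [0.023,0.4,0],"delta_rot": [0,0,0]},
    {"dp": [0.023,0.4,0],"delta_rot": [0,0,0]},
    {"dp": [0.023,0.4,0],"delta_rot": [0,0,0]}
  ]
}}

```text
time_s: 24.88
tool_pos: [0.5049, 0.1457, 0.1899]
orientation: [2.325, 2.113, 0.0]
wrist_force: [0.5, -0.6, -0.5]
width: 0.68
finger_force: 40.0
```

Run:
```python
from h import *
s=st(); snap('top','top5');snap('scene','scene5')
T=np.array(s['tool_pos'][:2])*1000; a=np.radians(-5.5); u=np.array([np.cos(a),np.sin(a)]); n=np.array([-u[1],u[0]])
for t in('top5','scene5'):
    w=cloud(load(t)); p=w[(w[...,0]>.44)&(w[...,0]<.57)&(w[...,1]>.09)&(w[...,1]<.2)&(w[...,2]>.175)&(w[...,2]<.197)]
    d=p[:,:2]*1000-T; A=d@u;B=d@n
    print(t,len(p))
    for k in np.arange(-28,30,7): 
        q=abs(A-k)<3.5
        if q.sum(): print('  A',k,'B',B[q].min().round(1),B[q].max().round(1),'z',p[q][B[q].argmin(),2].round(3),q.sum())
```

```text
t 24.88 tcp [504.9 145.7 189.9] psi -5.48 down [ 2.e-04  0.e+00 -1.e+00] w 0.68 ff 40.0 F [ 0.5 -0.6 -0.5] q [ 0.22 -0.11  1.51 -0.    1.75  0.31]
top5 54
  A -21 B -30.8 -30.8 z 0.188 1
  A -14 B -32.0 -29.5 z 0.182 4
  A -7 B -32.1 -25.9 z 0.188 6
  A 0 B -31.1 -24.8 z 0.187 6
  A 7 B -31.8 -23.8 z 0.181 9
  A 14 B -32.0 -20.1 z 0.185 12
  A 21 B -31.5 -21.6 z 0.19 9
  A 28 B -30.1 -20.9 z 0.187 7
scene5 42
  A 21 B -26.0 -26.0 z 0.186 1
  A 28 B -31.9 26.1 z 0.18 22
```

Request:
{"name": "send_rows", "arguments": {
  "deltas": [
    {"dp": [0,0.002,-0.1],"delta_rot": [0,0,0]},
    {"dp": [0,0.002,-0.2],"delta_rot": [0,0,0]},
    {"dp": [0,0.002,-0.23],"delta_rot": [0,0,0]},
    {"dp": [0,0.002,-0.26],"delta_rot": [0,0,0]},
    {"dp": [0,0.002,-0.29],"delta_rot": [0,0,0]},
    {"dp": [0,0.002,-0.32],"delta_rot": [0,0,0]},
    {"dp": [0,0.002,-0.35],"delta_rot": [0,0,0]},
    {"dp": [0,0.002,-0.35],"delta_rot": [0,0,0]}
  ]
}}

```text
time_s: 25.98
tool_pos: [0.5044, 0.1465, 0.0838]
orientation: [-2.324, -2.113, 0.002]
wrist_force: [-0.0, -0.1, -0.4]
width: 0.677
finger_force: 40.0
```

Request:
{"name": "send_rows", "arguments": {
  "deltas": [
    {"dp": [0,0,-0.03],"delta_rot": [0,0,0]},
    {"dp": [0,0,-0.055],"delta_rot": [0,0,0]},
    {"dp": [0,0,-0.071],"delta_rot": [0,0,0]},
    {"dp": [0,0,-0.071],"delta_rot": [0,0,0]},
    {"dp": [0,0,-0.071],"delta_rot": [0,0,0]},
    {"dp": [0,0,-0.071],"delta_rot": [0,0,0]}
  ]
}}

```text
time_s: 26.72
tool_pos: [0.5051, 0.1466, 0.0639]
orientation: [2.324, 2.113, 0.001]
wrist_force: [-0.9, 0.4, -0.4]
width: 0.679
finger_force: 40.0
```

Run:
```python
from h import *
st()
```

```text
t 26.73 tcp [505.1 146.6  63.9] psi -5.45 down [ 6.e-04  1.e-04 -1.e+00] w 0.679 ff 40.0 F [-0.9  0.4 -0.4] q [ 0.22 -0.08  1.7  -0.    1.52  0.31]
```

Layer is in the pocket with no contact force. I'll release it, retreat and look.

Request:
{"name": "send_rows", "arguments": {
  "deltas": [
    {"dp": [0,0,0],"delta_rot": [0,0,0]},
    {"dp": [0,0,0],"delta_rot": [0,0,0]},
    {"dp": [0,0,0.02],"delta_rot": [0,0,0]},
    {"dp": [0,0,0.1],"delta_rot": [0,0,0]},
    {"dp": [0,0,0.3],"delta_rot": [0,0,0]},
    {"dp": [0,0,0.5],"delta_rot": [0,0,0]},
    {"dp": [0,-0.2,0.63],"delta_rot": [0,0,0]},
    {"dp": [0,-0.48,0.63],"delta_rot": [0,0,0]},
    {"dp": [0,-0.48,0.63],"delta_rot": [0,0,0]},
    {"dp": [0,-0.48,0.63],"delta_rot": [0,0,0]}
  ],
  "claw": 0.6
}}

```text
time_s: 27.98
tool_pos: [0.5049, 0.0008, 0.2533]
orientation: [2.328, 2.109, 0.001]
wrist_force: [0.3, 0.3, -0.5]
width: 0.797
finger_force: 0.0
```

Run:
```python
from h import *
st()
c=snap('top','top6'); s=snap('scene','scene6')
im=c['image'][120:300,170:370]; im2=s['image'][200:250,320:390]
cv2.imwrite('pics/m6.png',np.hstack([cv2.resize(im,(400,360),interpolation=cv2.INTER_CUBIC),cv2.resize(im2,(400,360),interpolation=cv2.INTER_CUBIC)]))
parts(c,box=(.2,.6,-.45,-.05));print();parts(s,box=(.2,.6,-.45,-.05))
for t in('top6','scene6'):
    w=cloud(load(t)); p=w[(w[...,0]>.46)&(w[...,0]<.56)&(w[...,1]>.10)&(w[...,1]<.19)&(w[...,2]>.05)&(w[...,2]<.075)]
    d=p[:,:2]-[.505,.1447]; q=(abs(d)<.022).all(1); print(q.sum(),np.percentile(p[q][:,2],[5,25,50,75,95]).round(4)); A=np.c_[d[q],np.ones(q.sum())]; print('tilt',np.linalg.lstsq(A,p[q][:,2],rcond=None)[0].round(3))
```

```text
t 27.98 tcp [504.9   0.8 253.3] psi -5.65 down [ 1.e-03 -3.e-04 -1.e+00] w 0.797 ff 0.0 F [ 0.3  0.3 -0.5] q [-0.07 -0.16  1.44 -0.    1.86  0.03]
c [ 584.7 -377.2] size [43.9 10. ] ang 39.7 top 100.7 bgr [ 34  65 116] px [366.5 196.7] n 159
c [ 534.4 -280.1] size [60.7 59.9] ang 71.3 top 10.5 bgr [ 89 143 170] px [332.5 213.4] n 279
c [ 421.2 -144.2] size [44.7 44.9] ang 0.8 top 23.1 bgr [ 56  98 130] px [293.1 244.7] n 296
c [ 291.4 -373.7] size [90.2 45.6] ang 40.2 top 51.1 bgr [25 45 85] px [361.5 284.7] n 449
c [ 281.6 -212.5] size [64.9 59.6] ang 9.7 top 10.3 bgr [90 46 32] px [312.9 286.6] n 306

c [ 292.1 -371.8] size [94.5 46.8] ang 38.8 top 50.6 bgr [25 43 72] px [211.1 169. ] n 332
c [ 283.4 -211.4] size [67.  63.2] ang 2.0 top 11.9 bgr [79 44 30] px [251.5 176.4] n 168
c [ 429.5 -137.8] size [69.5 42.9] ang 34.3 top 22.6 bgr [ 51  83 108] px [261.1 206.8] n 226
c [ 585.2 -377.5] size [38.1  6.4] ang 45.4 top 98.8 bgr [ 38  68 109] px [182.4 221.7] n 115
c [ 534.6 -279. ] size [62.2 67.7] ang 72.6 top 11.9 bgr [ 82 124 149] px [218.6 225.5] n 205
81 [0.0563 0.0589 0.0605 0.0622 0.0646]
tilt [-0.014 -0.041  0.061]
127 [0.0552 0.058  0.0608 0.0633 0.0657]
tilt [-0.029  0.011  0.061]
```

View pics/m6.png

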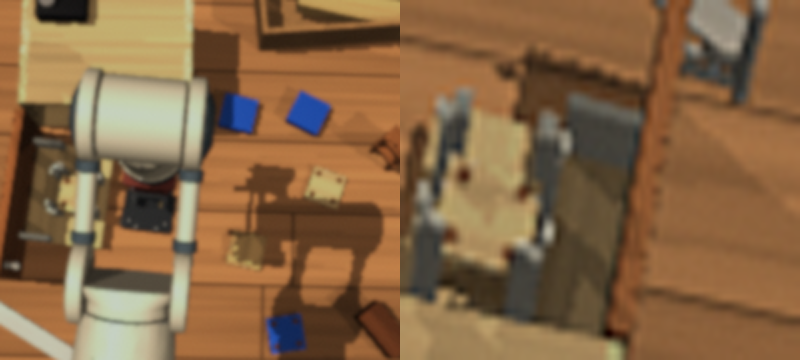

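Request:
{"name": "send_rows", "arguments": {
  "deltas": [
    {"dp": [0.1,-0.937,-0.1],"delta_rot": [0,0,0.4286]},
    {"dp": [0.1,-0.937,-0.1],"delta_rot": [0,0,0.4286]},
    {"dp": [0.1,-0.937,-0.1],"delta_rot": [0,0,0.4286]},
    {"dp": [0.1,-0.937,-0.1],"delta_rot": [0,0,0.4286]},
    {"dp": [0.1,-0.937,-0.1],"delta_rot": [0,0,0.4286]},
    {"dp": [0.1,-0.937,-0.1],"delta_rot": [0,0,0.4286]},
    {"dp": [0.1,-0.937,-0.1],"delta_rot": [0,0,0.4286]},
    {"dp": [0.1,-0.937,-0.1],"delta_rot": [0,0,0.4286]},
    {"dp": [0.1,-0.937,-0.4],"delta_rot": [0,0,0.4286]},
    {"dp": [0.1,-0.937,-0.65],"delta_rot": [0,0,0.4286]},
    {"dp": [0.1,-0.937,-0.65],"delta_rot": [0,0,0.4286]},
    {"dp": [0.1,-0.937,-0.65],"delta_rot": [0,0,0.4286]}
  ],
  "claw": 1
}}

```text
time_s: 29.58
tool_pos: [0.5333, -0.2757, 0.053]
orientation: [-0.495, -3.094, -0.005]
wrist_force: [0.0, 0.1, 0.1]
width: 0.998
finger_force: 0.0
```

Run:
```python
from h import *
st()
```

```text
t 29.57 tcp [ 533.3 -275.7   53. ] psi 71.81 down [-0.0072  0.0047 -1.    ] w 0.998 ff 0.0 F [0.  0.1 0.1] q [-0.53  0.14  1.5   0.    1.52 -1.79]
```

Request:
{"name": "send_rows", "arguments": {
  "deltas": [
    {"dp": [0,-0.005,-0.05],"delta_rot": [0,0,0]},
    {"dp": [0,-0.005,-0.05],"delta_rot": [0,0,0]},
    {"dp": [0,-0.005,-0.05],"delta_rot": [0,0,0]},
    {"dp": [0,-0.005,-0.05],"delta_rot": [0,0,0]}
  ]
}}

```text
time_s: 30.08
tool_pos: [0.5354, -0.2804, 0.0438]
orientation: [0.499, 3.1, -0.001]
wrist_force: [-0.8, -1.1, 0.4]
width: 1.0
finger_force: 0.0
```

Run:
```python
from h import *
st()
```

```text
t 30.07 tcp [ 535.4 -280.4   43.8] psi 71.69 down [ 0.0016 -0.001  -1.    ] w 1.0 ff 0.0 F [-0.8 -1.1  0.4] q [-0.54  0.14  1.51  0.    1.49 -1.79]
```

Request:
{"name": "send_rows", "arguments": {
  "deltas": [
    {"dp": [-0.002,0,-0.06],"delta_rot": [0,0,0]},
    {"dp": [-0.002,0,-0.107],"delta_rot": [0,0,0]},
    {"dp": [-0.002,0,-0.107],"delta_rot": [0,0,0]},
    {"dp": [-0.002,0,-0.107],"delta_rot": [0,0,0]},
    {"dp": [-0.002,0,-0.107],"delta_rot": [0,0,0]}
  ]
}}

```text
time_s: 30.7
tool_pos: [0.534, -0.2798, 0.0098]
orientation: [-0.499, -3.101, -0.001]
wrist_force: [-0.6, 0.0, 0.2]
width: 0.999
finger_force: 0.0
```

Request:
{"name": "send_rows", "arguments": {
  "deltas": [
    {"dp": [0,0,0],"delta_rot": [0,0,0]},
    {"dp": [0,0,0],"delta_rot": [0,0,0]},
    {"dp": [0,0,0],"delta_rot": [0,0,0]},
    {"dp": [0,0,0],"delta_rot": [0,0,0]},
    {"dp": [0,0,0],"delta_rot": [0,0,0]},
    {"dp": [0,0,0],"delta_rot": [0,0,0]},
    {"dp": [0,0,0.1],"delta_rot": [0,0,0]},
    {"dp": [0,0,0.3],"delta_rot": [0,0,0]},
    {"dp": [0,0,0.6],"delta_rot": [0,0,0]},
    {"dp": [0,0,0.6],"delta_rot": [0,0,0]},
    {"dp": [0,0,0.6],"delta_rot": [0,0,0]},
    {"dp": [0,0,0.6],"delta_rot": [0,0,0]}
  ],
  "claw": -1,
  "force": 40
}}

```text
time_s: 32.2
tool_pos: [0.5338, -0.2797, 0.1881]
orientation: [-0.499, -3.099, -0.002]
wrist_force: [0.7, -0.4, -0.7]
width: 0.678
finger_force: 40.0
```

Run:
```python
from h import *
st()
```

```text
t 32.2 tcp [ 533.8 -279.7  188.1] psi 71.7 down [-0.0025  0.0015 -1.    ] w 0.678 ff 40.0 F [ 0.7 -0.4 -0.7] q [-0.54  0.1   1.3  -0.    1.75 -1.79]
```

Request:
{"name": "send_rows", "arguments": {
  "deltas": [
    {"dp": [-0.05,0.2,0],"delta_rot": [0,0,-0.05]},
    {"dp": [-0.05,0.4,0],"delta_rot": [0,0,-0.1]},
    {"dp": [-0.05,0.6,0],"delta_rot": [0,0,-0.15]},
    {"dp": [-0.05,0.8,0],"delta_rot": [0,0,-0.2]},
    {"dp": [-0.05,0.83,0],"delta_rot": [0,0,-0.25]},
    {"dp": [-0.05,0.83,0],"delta_rot": [0,0,-0.3]},
    {"dp": [-0.05,0.83,0],"delta_rot": [0,0,-0.35]},
    {"dp": [-0.05,0.83,0],"delta_rot": [0,0,-0.4]},
    {"dp": [-0.05,0.83,0],"delta_rot": [0,0,-0.4286]},
    {"dp": [-0.05,0.83,0],"delta_rot": [0,0,-0.4286]}
  ]
}}

```text
time_s: 33.45
tool_pos: [0.5184, -0.0309, 0.1877]
orientation: [-2.321, -2.112, 0.004]
wrist_force: [0.1, 0.1, 0.0]
width: 0.674
finger_force: 40.0
```

Request:
{"name": "send_rows", "arguments": {
  "deltas": [
    {"dp": [-0.048,0.2,0],"delta_rot": [0,0,0]},
    {"dp": [-0.048,0.4,0],"delta_rot": [0,0,0]},
    {"dp": [-0.048,0.587,0],"delta_rot": [0,0,0]},
    {"dp": [-0.048,0.587,0],"delta_rot": [0,0,0]},
    {"dp": [-0.048,0.587,0],"delta_rot": [0,0,0]},
    {"dp": [-0.048,0.587,0],"delta_rot": [0,0,0]},
    {"dp": [-0.048,0.587,0],"delta_rot": [0,0,0]},
    {"dp": [-0.048,0.587,0],"delta_rot": [0,0,0]}
  ]
}}

```text
time_s: 34.45
tool_pos: [0.505, 0.1443, 0.1905]
orientation: [2.326, 2.112, 0.0]
wrist_force: [-0.1, -0.8, -0.1]
width: 0.676
finger_force: 40.0
```

```bash
cat >> h.py <<'E'
def held(tag,z0,z1):
    s=st(); snap('top','top'+tag);snap('scene','scene'+tag)
    T=np.array(s['tool_pos'][:2])*1000; a=np.radians(-5.5); u=np.array([np.cos(a),np.sin(a)]); n=np.array([-u[1],u[0]])
    for t in('top'+tag,'scene'+tag):
        w=cloud(load(t)); p=w[(w[...,0]>.44)&(w[...,0]<.57)&(w[...,1]>.09)&(w[...,1]<.2)&(w[...,2]>z0)&(w[...,2]<z1)]
        d=p[:,:2]*1000-T; A=d@u;B=d@n
        print(t,len(p))
        for k in np.arange(-28,30,7): 
            q=abs(A-k)<3.5
            if q.sum(): print('  A',k,'B',B[q].min().round(1),B[q].max().round(1),q.sum())
E
python3 - <<'E'
from h import *
held('7',.172,.195)
E
```

```text
t 34.45 tcp [505.  144.3 190.5] psi -5.52 down [ 2.e-04  0.e+00 -1.e+00] w 0.676 ff 40.0 F [-0.1 -0.8 -0.1] q [ 0.21 -0.11  1.51 -0.    1.75  0.31]
top7 44
  A -14 B -31.2 -28.1 2
  A -7 B -30.5 -27.4 4
  A 0 B -29.5 -23.2 5
  A 7 B -30.8 -22.3 10
  A 14 B -31.1 -21.1 9
  A 21 B -30.0 -23.2 6
  A 28 B -29.0 -19.7 8
scene7 44
  A 21 B -27.6 26.6 7
  A 28 B -30.3 24.4 21
```

Request:
{"name": "send_rows", "arguments": {
  "deltas": [
    {"dp": [0,0.003,-0.1],"delta_rot": [0,0,0]},
    {"dp": [0,0.003,-0.2],"delta_rot": [0,0,0]},
    {"dp": [0,0.003,-0.23],"delta_rot": [0,0,0]},
    {"dp": [0,0.003,-0.26],"delta_rot": [0,0,0]},
    {"dp": [0,0.003,-0.29],"delta_rot": [0,0,0]},
    {"dp": [0,0.003,-0.32],"delta_rot": [0,0,0]},
    {"dp": [0,0.003,-0.35],"delta_rot": [0,0,0]},
    {"dp": [0,0.003,-0.35],"delta_rot": [0,0,0]}
  ]
}}

```text
time_s: 35.55
tool_pos: [0.5044, 0.1459, 0.0845]
orientation: [-2.324, -2.113, 0.002]
wrist_force: [-0.5, 0.1, -0.4]
width: 0.677
finger_force: 40.0
```

Request:
{"name": "send_rows", "arguments": {
  "deltas": [
    {"dp": [0,0,-0.02],"delta_rot": [0,0,0]},
    {"dp": [0,0,-0.041],"delta_rot": [0,0,0]},
    {"dp": [0,0,-0.041],"delta_rot": [0,0,0]},
    {"dp": [0,0,-0.041],"delta_rot": [0,0,0]},
    {"dp": [0,0,-0.041],"delta_rot": [0,0,0]}
  ]
}}

```text
time_s: 36.17
tool_pos: [0.505, 0.146, 0.0734]
orientation: [2.324, 2.113, 0.001]
wrist_force: [-0.5, 0.6, -0.2]
width: 0.676
finger_force: 40.0
```

Run:
```python
from h import *
st()
```

```text
t 36.17 tcp [505.  146.   73.4] psi -5.45 down [ 4.e-04  1.e-04 -1.e+00] w 0.676 ff 40.0 F [-0.5  0.6 -0.2] q [ 0.22 -0.08  1.68  0.    1.54  0.31]
```

Request:
{"name": "send_rows", "arguments": {
  "deltas": [
    {"dp": [0,0,0],"delta_rot": [0,0,0]},
    {"dp": [0,0,0],"delta_rot": [0,0,0]},
    {"dp": [0,0,0.02],"delta_rot": [0,0,0]},
    {"dp": [0,0,0.1],"delta_rot": [0,0,0]},
    {"dp": [0,0,0.3],"delta_rot": [0,0,0]},
    {"dp": [0,0,0.5],"delta_rot": [0,0,0]},
    {"dp": [0,-0.2,0.6],"delta_rot": [0,0,0]},
    {"dp": [0,-0.48,0.6],"delta_rot": [0,0,0]},
    {"dp": [0,-0.48,0.6],"delta_rot": [0,0,0]},
    {"dp": [0,-0.48,0.6],"delta_rot": [0,0,0]}
  ],
  "claw": 0.6
}}

```text
time_s: 37.42
tool_pos: [0.5049, 0.0005, 0.2538]
orientation: [2.327, 2.109, 0.001]
wrist_force: [0.1, 0.0, 0.7]
width: 0.799
finger_force: 0.0
```

Run:
```python
from h import *
st()
c=snap('top','top8'); s=snap('scene','scene8')
im=c['image'][225:265,270:315]; im2=s['image'][190:225,240:285]
cv2.imwrite('pics/m8.png',np.hstack([cv2.resize(im,(400,360),interpolation=cv2.INTER_CUBIC),cv2.resize(im2,(400,360),interpolation=cv2.INTER_CUBIC)]))
parts(c,box=(.2,.6,-.45,-.05));print();parts(s,box=(.2,.6,-.45,-.05))
for t in('top8','scene8'):
    w=cloud(load(t)); p=w[(w[...,0]>.46)&(w[...,0]<.56)&(w[...,1]>.10)&(w[...,1]<.19)&(w[...,2]>.05)&(w[...,2]<.085)]
    d=p[:,:2]-[.505,.1447]; q=(abs(d)<.022).all(1); print(q.sum(),np.percentile(p[q][:,2],[5,25,50,75,95]).round(4)); A=np.c_[d[q],np.ones(q.sum())]; print('tilt',np.linalg.lstsq(A,p[q][:,2],rcond=None)[0].round(3))
```

```text
t 37.42 tcp [5.049e+02 5.000e-01 2.538e+02] psi -5.63 down [ 8.e-04 -1.e-04 -1.e+00] w 0.799 ff 0.0 F [0.1 0.  0.7] q [-0.07 -0.16  1.43 -0.    1.87  0.03]
c [ 585.2 -377.5] size [43.9  9.6] ang 41.8 top 101.4 bgr [ 35  66 117] px [366.4 196.8] n 162
c [ 421.1 -144. ] size [44.8 44.8] ang 0.4 top 23.1 bgr [ 57  99 131] px [293.1 244.9] n 299
c [ 292.  -373.7] size [89.3 45.7] ang 40.4 top 50.8 bgr [25 45 85] px [361.5 284.7] n 448
c [ 281.1 -213.2] size [59.  59.3] ang 10.3 top 10.8 bgr [91 46 32] px [312.9 286.4] n 295

c [ 292.1 -372.5] size [97.2 45. ] ang 40.1 top 51.5 bgr [24 42 71] px [211.  169.1] n 335
c [ 283.2 -211.9] size [98.6 61. ] ang 7.4 top 11.8 bgr [79 46 34] px [251.9 176.7] n 186
c [ 423.4 -143.5] size [53.  46.6] ang 4.9 top 23.6 bgr [ 51  83 107] px [261.  206.6] n 211
c [ 583.  -380.5] size [47.1  7.6] ang 46.3 top 103.0 bgr [ 38  68 110] px [182.  221.8] n 111
90 [0.0653 0.0671 0.0693 0.0705 0.0736]
tilt [0.001 0.062 0.068]
124 [0.0638 0.067  0.0688 0.0712 0.0742]
tilt [0.028 0.006 0.069]
```

View pics/m8.png

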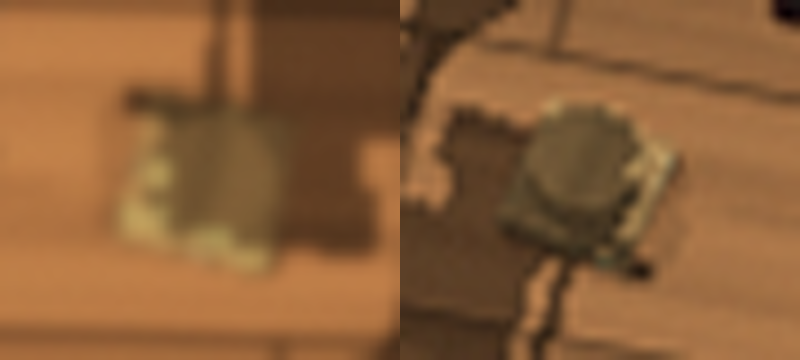

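Run:
```python
from h import *
for t in('top0','top1','top2','top8','scene0','scene2','scene8'):
    w=cloud(load(t)); 
    m=(w[...,2]>.0055)&(w[...,0]>.36)&(w[...,0]<.475)&(w[...,1]>-.2)&(w[...,1]<-.095)&(w[...,2]<.03)
    n,l,s,_=cv2.connectedComponentsWithStats(m.astype(np.uint8)); k=1+s[1:,4].argmax(); p=w[l==k][:,:2]*1000
    r=cv2.minAreaRect(p.astype(np.float32))
    # robust: fit 60x60 square by scanning angle: robust extents
    best=min(((lambda e:(e[0]+e[1],a,e))([np.ptp(np.percentile(p@v,[1,99])) for v in ([np.cos(a),np.sin(a)],[-np.sin(a),np.cos(a)])])) for a in np.radians(np.arange(0,90,1)))
    a=best[1]; u=np.array([np.cos(a),np.sin(a)]);v=np.array([-u[1],u[0]])
    c=u*np.percentile(p@u,[1,99]).mean()+v*np.percentile(p@v,[1,99]).mean()
    print(t,len(p),np.round(r[0],1),np.round(r[1],1),round(r[2],1),'|',np.degrees(a).round(),np.round(best[2],1),c.round(1))
```

```text
top0 287 [ 420.7 -143.4] [59.8 59.9] 79.3 | 78.0 [58.3 58.3] [ 421.  -143.5]
top1 277 [ 421.2 -141.7] [63.6 59.8] 77.8 | 79.0 [58.5 58.7] [ 421.3 -143. ]
top2 273 [ 421.2 -143.3] [59.5 60. ] 78.5 | 76.0 [58.  58.7] [ 420.7 -143.4]
top8 284 [ 419.7 -142.8] [60.3 63.4] 79.2 | 76.0 [58.2 58.6] [ 421.1 -143.2]
scene0 203 [ 420.3 -142.1] [67.1 78.3] 68.1 | 78.0 [63.2 68. ] [ 420.4 -139.8]
scene2 201 [ 416.  -141.9] [65.5 76.6] 80.5 | 72.0 [63.4 66.3] [ 420.1 -141.4]
scene8 194 [ 410.9 -142.8] [66.  88.1] 82.0 | 83.0 [59.5 76.7] [ 414.5 -142.5]
```

Request:
{"name": "send_rows", "arguments": {
  "deltas": [
    {"dp": [-0.28,-0.482,-0.1],"delta_rot": [0,0,-0.033]},
    {"dp": [-0.28,-0.482,-0.1],"delta_rot": [0,0,-0.033]},
    {"dp": [-0.28,-0.482,-0.1],"delta_rot": [0,0,-0.033]},
    {"dp": [-0.28,-0.482,-0.1],"delta_rot": [0,0,-0.033]},
    {"dp": [-0.28,-0.482,-0.4],"delta_rot": [0,0,-0.033]},
    {"dp": [-0.28,-0.482,-0.65],"delta_rot": [0,0,-0.033]},
    {"dp": [-0.28,-0.482,-0.65],"delta_rot": [0,0,-0.033]},
    {"dp": [-0.28,-0.482,-0.65],"delta_rot": [0,0,-0.033]},
    {"dp": [-0.28,-0.482,-0.65],"delta_rot": [0,0,-0.033]},
    {"dp": [-0.28,-0.482,-0.65],"delta_rot": [0,0,-0.033]}
  ],
  "claw": 1
}}

```text
time_s: 38.78
tool_pos: [0.4226, -0.1428, 0.061]
orientation: [2.427, 1.988, 0.003]
wrist_force: [0.1, -0.1, -0.0]
width: 1.0
finger_force: 0.0
```

Run:
```python
from h import *
st()
```

```text
t 38.77 tcp [ 422.6 -142.8   61. ] psi -11.35 down [ 0.0042 -0.0016 -1.    ] w 1.0 ff 0.0 F [ 0.1 -0.1 -0. ] q [-0.4  -0.31  1.9   0.    1.54 -0.2 ]
```

Request:
{"name": "send_rows", "arguments": {
  "deltas": [
    {"dp": [-0.002,-0.002,-0.08],"delta_rot": [0,0,0]},
    {"dp": [-0.002,-0.002,-0.13],"delta_rot": [0,0,0]},
    {"dp": [-0.002,-0.002,-0.157],"delta_rot": [0,0,0]},
    {"dp": [-0.002,-0.002,-0.157],"delta_rot": [0,0,0]},
    {"dp": [-0.002,-0.002,-0.157],"delta_rot": [0,0,0]},
    {"dp": [-0.002,-0.002,-0.157],"delta_rot": [0,0,0]}
  ]
}}

```text
time_s: 39.52
tool_pos: [0.4207, -0.1434, 0.0117]
orientation: [2.43, 1.989, 0.001]
wrist_force: [1.0, -0.2, -0.8]
width: 0.999
finger_force: 0.0
```

Request:
{"name": "send_rows", "arguments": {
  "deltas": [
    {"dp": [0,0,0],"delta_rot": [0,0,0]},
    {"dp": [0,0,0],"delta_rot": [0,0,0]},
    {"dp": [0,0,0],"delta_rot": [0,0,0]},
    {"dp": [0,0,0],"delta_rot": [0,0,0]},
    {"dp": [0,0,0],"delta_rot": [0,0,0]},
    {"dp": [0,0,0],"delta_rot": [0,0,0]},
    {"dp": [0,0,0.1],"delta_rot": [0,0,0]},
    {"dp": [0,0,0.3],"delta_rot": [0,0,0]},
    {"dp": [0,0,0.6],"delta_rot": [0,0,0]},
    {"dp": [0,0,0.6],"delta_rot": [0,0,0]},
    {"dp": [0,0,0.6],"delta_rot": [0,0,0]},
    {"dp": [0,0,0.6],"delta_rot": [0,0,0]}
  ],
  "claw": -1,
  "force": 40
}}

```text
time_s: 41.02
tool_pos: [0.4197, -0.143, 0.189]
orientation: [-2.429, -1.989, 0.002]
wrist_force: [-0.5, 0.0, -0.4]
width: 0.677
finger_force: 40.0
```

Run:
```python
from h import *
st()
```

```text
t 41.02 tcp [ 419.7 -143.   189. ] psi -11.39 down [-0.0025  0.0011 -1.    ] w 0.677 ff 40.0 F [-0.5  0.  -0.4] q [-0.41 -0.34  1.7  -0.    1.78 -0.21]
```

Request:
{"name": "send_rows", "arguments": {
  "deltas": [
    {"dp": [0.07,0.2,0],"delta_rot": [0,0,0.033]},
    {"dp": [0.14,0.4,0],"delta_rot": [0,0,0.033]},
    {"dp": [0.21,0.6,0],"delta_rot": [0,0,0.033]},
    {"dp": [0.26,0.8,0],"delta_rot": [0,0,0.033]},
    {"dp": [0.282,0.962,0],"delta_rot": [0,0,0.033]},
    {"dp": [0.282,0.962,0],"delta_rot": [0,0,0.033]},
    {"dp": [0.282,0.962,0],"delta_rot": [0,0,0.033]},
    {"dp": [0.282,0.962,0],"delta_rot": [0,0,0.033]},
    {"dp": [0.282,0.962,0],"delta_rot": [0,0,0.033]},
    {"dp": [0.282,0.962,0],"delta_rot": [0,0,0.033]}
  ]
}}

```text
time_s: 42.28
tool_pos: [0.505, 0.1446, 0.1913]
orientation: [2.326, 2.112, 0.001]
wrist_force: [-1.1, -0.4, -0.9]
width: 0.675
finger_force: 40.0
```

Run:
```python
from h import *
held('9',.172,.194)
cradle(['scene9'])
```

```text
t 42.27 tcp [505.  144.6 191.3] psi -5.52 down [ 5.e-04  1.e-04 -1.e+00] w 0.675 ff 40.0 F [-1.1 -0.4 -0.9] q [ 0.21 -0.12  1.5  -0.    1.75  0.31]
top9 42
  A -14 B -29.0 -28.6 2
  A -7 B -30.2 -27.9 4
  A 0 B -30.1 -26.5 4
  A 7 B -29.5 -22.4 6
  A 14 B -30.4 -21.4 9
  A 21 B -29.8 -20.8 9
  A 28 B -29.0 -19.3 8
scene9 40
  A 21 B -29.8 29.5 9
  A 28 B -27.6 27.2 16
scene9 door dir -5.56 pt 484.56165 237.69664 n 257 ymin/max 0.3572670614124023 0.5981604825610952 normal spread 0.058164793046513355
  post -1 -1 17 a -6.6 9.2 b -131.1 -112.1 zmax 0.104 world mean [472.2 115.2]
  post -1 1 21 a -9.3 7.5 b -68.2 -50.1 zmax 0.105 world mean [478.3 180.3]
  post 1 -1 22 a 46.8 71.3 b -130.4 -111.4 zmax 0.107 world mean [535.5 109.8]
  post 1 1 23 a 50.0 71.0 b -68.0 -49.8 zmax 0.107 world mean [541.7 174.4]
  ctr mid-range world [506.6 144.7] range 80.61914137466171 81.25786134038287 b mid -90.43843783789276
  tray a [-51.8  67.2] b [-136.8   -8.2]
```

Request:
{"name": "send_rows", "arguments": {
  "deltas": [
    {"dp": [0,0,-0.1],"delta_rot": [0,0,0]},
    {"dp": [0,0,-0.2],"delta_rot": [0,0,0]},
    {"dp": [0,0,-0.23],"delta_rot": [0,0,0]},
    {"dp": [0,0,-0.26],"delta_rot": [0,0,0]},
    {"dp": [0,0,-0.29],"delta_rot": [0,0,0]},
    {"dp": [0,0,-0.32],"delta_rot": [0,0,0]},
    {"dp": [0,0,-0.34],"delta_rot": [0,0,0]},
    {"dp": [0,0,-0.358],"delta_rot": [0,0,0]},
    {"dp": [0,0,-0.358],"delta_rot": [0,0,0]},
    {"dp": [0,0,-0.358],"delta_rot": [0,0,0]}
  ]
}}

```text
time_s: 43.62
tool_pos: [0.505, 0.1454, 0.0839]
orientation: [2.324, 2.113, 0.001]
wrist_force: [0.1, -0.2, -0.3]
width: 0.674
finger_force: 40.0
```

Run:
```python
from h import *
st()
```

```text
t 43.62 tcp [505.  145.4  83.9] psi -5.45 down [ 5.e-04  1.e-04 -1.e+00] w 0.674 ff 40.0 F [ 0.1 -0.2 -0.3] q [ 0.22 -0.09  1.67 -0.    1.56  0.31]
```

Request:
{"name": "send_rows", "arguments": {
  "deltas": [
    {"dp": [0,0,0],"delta_rot": [0,0,0]},
    {"dp": [0,0,0],"delta_rot": [0,0,0]},
    {"dp": [0,0,0.02],"delta_rot": [0,0,0]},
    {"dp": [0,0,0.1],"delta_rot": [0,0,0]},
    {"dp": [0,0,0.3],"delta_rot": [0,0,0]},
    {"dp": [0,0,0.5],"delta_rot": [0,0,0]},
    {"dp": [0,-0.2,0.6],"delta_rot": [0,0,0]},
    {"dp": [0,-0.6,0.6],"delta_rot": [0,0,0]},
    {"dp": [0,-0.6,0.6],"delta_rot": [0,0,0]},
    {"dp": [0,-0.6,0.6],"delta_rot": [0,0,0]},
    {"dp": [0,-0.6,0.6],"delta_rot": [0,0,0]}
  ],
  "claw": 0.6
}}

```text
time_s: 45.0
tool_pos: [0.5049, -0.0344, 0.264]
orientation: [-2.325, -2.112, -0.001]
wrist_force: [-0.6, -0.3, 0.6]
width: 0.799
finger_force: 0.0
```

Run:
```python
from h import *
st()
c=snap('top','top10'); s=snap('scene','scene10')
im=c['image'][160:240,160:260]; im2=s['image'][195:250,320:395]
cv2.imwrite('pics/m10.png',np.hstack([cv2.resize(im,(400,360),interpolation=cv2.INTER_CUBIC),cv2.resize(im2,(400,360),interpolation=cv2.INTER_CUBIC)]))
cradle(['top10','scene10'])
for t in('top10','scene10'):
    w=cloud(load(t)); p=w[(w[...,0]>.46)&(w[...,0]<.56)&(w[...,1]>.10)&(w[...,1]<.19)&(w[...,2]>.05)]
    d=p[:,:2]-[.505,.1447]; q=(np.hypot(*d.T)<.02); print(q.sum(),np.percentile(p[q][:,2],[5,25,50,75,95]).round(4)); A=np.c_[d[q],np.ones(q.sum())]; print('tilt',np.linalg.lstsq(A,p[q][:,2],rcond=None)[0].round(3))
    h=w[(w[...,0]>.38)&(w[...,0]<.46)&(w[...,1]>.26)&(w[...,1]<.33)&(w[...,2]>.115)&(w[...,2]<.165)]; print('handle',len(h),h.mean(0),h.min(0),h.max(0))
```

```text
t 45.0 tcp [504.9 -34.4 264. ] psi -5.49 down [ 4.e-04  6.e-04 -1.e+00] w 0.799 ff 0.0 F [-0.6 -0.3  0.6] q [-0.14 -0.15  1.41  0.    1.88 -0.04]
top10 door dir -5.43 pt 477.418 237.32608 n 423 ymin/max 0.36084311451476275 0.5997567580204841 normal spread 0.057730658149456146
  post -1 -1 77 a -5.0 36.7 b -130.5 -89.4 zmax 0.106 world mean [485.4 128.7]
  post -1 1 71 a -5.3 36.8 b -88.4 -49.6 zmax 0.105 world mean [488.3 164.6]
  post 1 -1 72 a 37.2 77.8 b -129.5 -89.5 zmax 0.109 world mean [522.3 124.6]
  post 1 1 74 a 37.2 77.7 b -87.9 -47.7 zmax 0.108 world mean [526.8 163.1]
  ctr mid-range world [505.1 145.2] range 83.09538269993126 82.79813412913916 b mid -89.07429063903464
  tray a [-50.6 120.7] b [-130.9   -5.9]
scene10 door dir -5.62 pt 485.82492 237.50497 n 257 ymin/max 0.3621314596984637 0.5994541094788377 normal spread 0.05903058096154825
  post -1 -1 60 a -15.5 27.6 b -130.7 -90.0 zmax 0.108 world mean [483.3 127.7]
  post -1 1 59 a -12.7 27.7 b -88.9 -50.1 zmax 0.106 world mean [486.5 167. ]
  post 1 -1 54 a 29.0 69.0 b -131.0 -89.5 zmax 0.108 world mean [522.8 124.4]
  post 1 1 60 a 28.2 70.1 b -89.1 -49.7 zmax 0.107 world mean [527.7 162.4]
  ctr mid-range world [504.2 144.9] range 85.57378158775201 81.37928946945536 b mid -90.35558081320319
  tray a [-56.4  65.9] b [-136.3   -8.2]
117 [0.0887 0.091  0.0927 0.0945 0.0968]
tilt [-0.001 -0.019  0.093]
handle 24 [0.41558198 0.28884747 0.14490291] [0.41072275 0.28511586 0.11561727] [0.42085432 0.29472483 0.16335718]
84 [0.0848 0.0898 0.0919 0.0938 0.0973]
tilt [-0.091  0.032  0.092]
handle 29 [0.41821141 0.29132847 0.14199815] [0.40877455 0.28650389 0.11738617] [0.42459095 0.29654361 0.16186804]
```

View pics/m10.png

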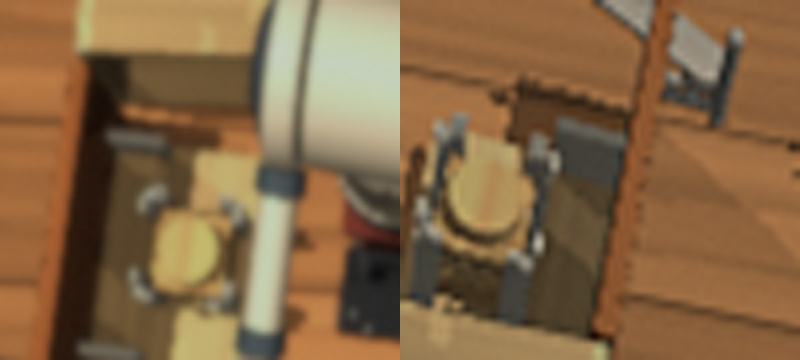

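Request:
{"name": "send_rows", "arguments": {
  "deltas": [
    {"dp": [-0.293,0.9,0],"delta_rot": [0,0,0]},
    {"dp": [-0.293,0.9,0],"delta_rot": [0,0,0]},
    {"dp": [-0.293,0.9,0],"delta_rot": [0,0,0]},
    {"dp": [-0.293,0.9,0],"delta_rot": [0,0,0]},
    {"dp": [-0.293,0.9,0],"delta_rot": [0,0,0]},
    {"dp": [-0.293,0.9,0],"delta_rot": [0,0,0]},
    {"dp": [-0.293,0.9,0],"delta_rot": [0,0,0]}
  ],
  "claw": 0.2
}}

```text
time_s: 45.98
tool_pos: [0.4167, 0.2356, 0.2636]
orientation: [2.322, 2.115, -0.0]
wrist_force: [0.1, -0.5, 0.2]
width: 0.598
finger_force: 0.0
```

Request:
{"name": "send_rows", "arguments": {
  "deltas": [
    {"dp": [0,0.185,0],"delta_rot": [0,0,0]},
    {"dp": [0,0.185,0],"delta_rot": [0,0,0]},
    {"dp": [0,0.185,0],"delta_rot": [0,0,0]},
    {"dp": [0,0.185,0],"delta_rot": [0,0,0]},
    {"dp": [0,0.185,0],"delta_rot": [0,0,0]}
  ]
}}

```text
time_s: 46.6
tool_pos: [0.4173, 0.29, 0.264]
orientation: [2.326, 2.111, 0.001]
wrist_force: [0.2, 0.3, -0.9]
width: 0.6
finger_force: 0.0
```

Run:
```python
from h import *
st()
H=np.array([.6225,.225]); p0=np.array([.577,.0125]); r=p0-H
f=lambda t:H+np.array([[np.cos(t),np.sin(t)],[-np.sin(t),np.cos(t)]])@r
print(f(np.radians(96.0)))
th=np.radians(np.r_[np.linspace(96,4,31),0])
for k in range(3):
    b=th[10*k]; print('call',k,f(b).round(4))
    for t in th[10*k+1:10*k+11]: print(np.round((f(t)-f(b))/.3,3).tolist(),round(-np.degrees(t-b)/180,4))
b=np.radians(4); t=0; print(np.round((f(t)-f(b))/.3,3).tolist(),4/180)
```

```text
t 46.6 tcp [417.3 290.  264. ] psi -5.53 down [ 6.e-04  2.e-04 -1.e+00] w 0.6 ff 0.0 F [ 0.2  0.3 -0.9] q [ 0.54 -0.15  1.4  -0.    1.88  0.64]
[0.41592014 0.29246304]
call 0 [0.4159 0.2925]
[-0.011, -0.037] 0.017
[-0.02, -0.075] 0.0341
[-0.027, -0.113] 0.0511
[-0.032, -0.151] 0.0681
[-0.035, -0.19] 0.0852
[-0.036, -0.229] 0.1022
[-0.035, -0.268] 0.1193
[-0.031, -0.306] 0.1363
[-0.026, -0.345] 0.1533
[-0.018, -0.383] 0.1704
call 1 [0.4104 0.1777]
[0.009, -0.038] 0.017
[0.021, -0.075] 0.0341
[0.034, -0.111] 0.0511
[0.05, -0.147] 0.0681
[0.067, -0.181] 0.0852
[0.086, -0.215] 0.1022
[0.107, -0.248] 0.1193
[0.129, -0.279] 0.1363
[0.154, -0.31] 0.1533
[0.179, -0.339] 0.1704
call 2 [0.4642 0.0761]
[0.027, -0.028] 0.017
[0.056, -0.054] 0.0341
[0.086, -0.078] 0.0511
[0.117, -0.101] 0.0681
[0.15, -0.122] 0.0852
[0.184, -0.141] 0.1022
[0.218, -0.159] 0.1193
[0.254, -0.174] 0.1363
[0.29, -0.188] 0.1533
[0.327, -0.2] 0.1704
[0.049, -0.012] 0.022222222222222223
```

Request:
{"name": "send_rows", "arguments": {
  "deltas": [
    {"dp": [-0.001,0.005,-0.15],"delta_rot": [0,0,0]},
    {"dp": [-0.001,0.005,-0.3],"delta_rot": [0,0,0]},
    {"dp": [-0.001,0.005,-0.4],"delta_rot": [0,0,0]},
    {"dp": [-0.001,0.005,-0.455],"delta_rot": [0,0,0]},
    {"dp": [-0.001,0.005,-0.455],"delta_rot": [0,0,0]},
    {"dp": [-0.001,0.005,-0.455],"delta_rot": [0,0,0]}
  ]
}}

```text
time_s: 47.35
tool_pos: [0.4174, 0.2927, 0.1289]
orientation: [2.324, 2.113, 0.004]
wrist_force: [0.5, 0.2, -0.1]
width: 0.599
finger_force: 0.0
```

Request:
{"name": "send_rows", "arguments": {
  "deltas": [
    {"dp": [0,0,0],"delta_rot": [0,0,0]},
    {"dp": [0,0,0],"delta_rot": [0,0,0]},
    {"dp": [0,0,0],"delta_rot": [0,0,0]},
    {"dp": [0,0,0],"delta_rot": [0,0,0]},
    {"dp": [0,0,0],"delta_rot": [0,0,0]},
    {"dp": [0,0,0],"delta_rot": [0,0,0]},
    {"dp": [0,0,0],"delta_rot": [0,0,0]},
    {"dp": [0,0,0],"delta_rot": [0,0,0]}
  ],
  "claw": -1,
  "force": 40
}}

```text
time_s: 48.35
tool_pos: [0.4171, 0.2922, 0.1271]
orientation: [2.324, 2.112, 0.001]
wrist_force: [4.0, -0.7, -0.7]
width: 0.122
finger_force: 40.0
```

Run:
```python
from h import *
st()
```

```text
t 48.35 tcp [417.1 292.2 127.1] psi -5.47 down [ 8.e-04 -2.e-04 -1.e+00] w 0.122 ff 40.0 F [ 4.  -0.7 -0.7] q [ 0.54 -0.15  1.65 -0.    1.64  0.64]
```

Request:
{"name": "send_rows", "arguments": {
  "deltas": [
    {"dp": [-0.005,-0.018,0],"delta_rot": [0,0,0.0085]},
    {"dp": [-0.011,-0.037,0],"delta_rot": [0,0,0.017]},
    {"dp": [-0.02,-0.075,0],"delta_rot": [0,0,0.0341]},
    {"dp": [-0.027,-0.113,0],"delta_rot": [0,0,0.0511]},
    {"dp": [-0.032,-0.151,0],"delta_rot": [0,0,0.0681]},
    {"dp": [-0.035,-0.19,0],"delta_rot": [0,0,0.0852]},
    {"dp": [-0.036,-0.229,0],"delta_rot": [0,0,0.1022]},
    {"dp": [-0.035,-0.268,0],"delta_rot": [0,0,0.1193]},
    {"dp": [-0.031,-0.306,0],"delta_rot": [0,0,0.1363]},
    {"dp": [-0.026,-0.345,0],"delta_rot": [0,0,0.1533]},
    {"dp": [-0.018,-0.383,0],"delta_rot": [0,0,0.1704]}
  ]
}}

```text
time_s: 49.72
tool_pos: [0.4112, 0.1774, 0.1272]
orientation: [-1.679, -2.655, -0.002]
wrist_force: [5.4, 0.5, -2.3]
width: 0.117
finger_force: 40.0
```

Request:
{"name": "send_rows", "arguments": {
  "deltas": [
    {"dp": [0.009,-0.038,0],"delta_rot": [0,0,0.017]},
    {"dp": [0.021,-0.075,0],"delta_rot": [0,0,0.0341]},
    {"dp": [0.034,-0.111,0],"delta_rot": [0,0,0.0511]},
    {"dp": [0.05,-0.147,0],"delta_rot": [0,0,0.0681]},
    {"dp": [0.067,-0.181,0],"delta_rot": [0,0,0.0852]},
    {"dp": [0.086,-0.215,0],"delta_rot": [0,0,0.1022]},
    {"dp": [0.107,-0.248,0],"delta_rot": [0,0,0.1193]},
    {"dp": [0.129,-0.279,0],"delta_rot": [0,0,0.1363]},
    {"dp": [0.154,-0.31,0],"delta_rot": [0,0,0.1533]},
    {"dp": [0.179,-0.339,0],"delta_rot": [0,0,0.1704]}
  ]
}}

```text
time_s: 50.98
tool_pos: [0.4644, 0.076, 0.1272]
orientation: [-0.916, -3.004, -0.002]
wrist_force: [1.5, 2.1, -0.4]
width: 0.116
finger_force: 40.0
```

Run:
```python
from h import *
st()
```

```text
t 50.98 tcp [464.4  76.  127.2] psi 56.08 down [-0.0012  0.0014 -1.    ] w 0.116 ff 40.0 F [ 1.5  2.1 -0.4] q [ 0.09 -0.26  1.74  0.    1.66 -0.89]
```

Request:
{"name": "send_rows", "arguments": {
  "deltas": [
    {"dp": [0.027,-0.028,0],"delta_rot": [0,0,0.017]},
    {"dp": [0.056,-0.054,0],"delta_rot": [0,0,0.0341]},
    {"dp": [0.086,-0.078,0],"delta_rot": [0,0,0.0511]},
    {"dp": [0.117,-0.101,0],"delta_rot": [0,0,0.0681]},
    {"dp": [0.15,-0.122,0],"delta_rot": [0,0,0.0852]},
    {"dp": [0.184,-0.141,0],"delta_rot": [0,0,0.1022]},
    {"dp": [0.218,-0.159,0],"delta_rot": [0,0,0.1193]},
    {"dp": [0.254,-0.174,0],"delta_rot": [0,0,0.1363]},
    {"dp": [0.29,-0.188,0],"delta_rot": [0,0,0.1533]},
    {"dp": [0.327,-0.2,0],"delta_rot": [0,0,0.1704]},
    {"dp": [0.327,-0.2,0],"delta_rot": [0,0,0.1704]}
  ]
}}

```text
time_s: 52.35
tool_pos: [0.5627, 0.0154, 0.1272]
orientation: [-0.095, -3.139, 0.0]
wrist_force: [-1.2, -3.0, 1.4]
width: 0.115
finger_force: 40.0
```

Request:
{"name": "send_rows", "arguments": {
  "deltas": [
    {"dp": [0.012,-0.003,0],"delta_rot": [0,0,0.005]},
    {"dp": [0.024,-0.006,0],"delta_rot": [0,0,0.01]},
    {"dp": [0.036,-0.009,0],"delta_rot": [0,0,0.015]},
    {"dp": [0.046,-0.011,0],"delta_rot": [0,0,0.02]},
    {"dp": [0.046,-0.011,0],"delta_rot": [0,0,0.02]},
    {"dp": [0.046,-0.011,0],"delta_rot": [0,0,0.02]}
  ]
}}

```text
time_s: 53.1
tool_pos: [0.5769, 0.0117, 0.1272]
orientation: [-0.003, 3.141, -0.002]
wrist_force: [2.7, -4.8, -1.3]
width: 0.117
finger_force: 40.0
```

Run:
```python
from h import *
st()
s=snap('scene','scene11')
w=cloud(s); q=w[(w[...,2]>.158)&(w[...,2]<.17)&(w[...,0]>.603)&(w[...,0]<.7)&(w[...,1]>-.1)&(w[...,1]<.3)]
yb=np.arange(-.03,.2,.02); print([q[abs(q[:,1]-y)<.01,0].min().round(3) for y in yb])
```

```text
t 53.1 tcp [576.9  11.7 127.2] psi 90.12 down [ 9.0e-04 -1.4e-03 -1.0e+00] w 0.117 ff 40.0 F [ 2.7 -4.8 -1.3] q [-0.04  0.03  1.47 -0.    1.63 -1.61]
[np.float64(0.617), np.float64(0.618), np.float64(0.619), np.float64(0.618), np.float64(0.618), np.float64(0.616), np.float64(0.616), np.float64(0.614), np.float64(0.615), np.float64(0.615), np.float64(0.614), np.float64(0.614)]
```

Request:
{"name": "send_rows", "arguments": {
  "deltas": [
    {"dp": [0.003,-0.001,0],"delta_rot": [0,0,0.001]},
    {"dp": [0.006,-0.001,0],"delta_rot": [0,0,0.002]},
    {"dp": [0.009,-0.001,0],"delta_rot": [0,0,0.003]},
    {"dp": [0.009,-0.001,0],"delta_rot": [0,0,0.003]},
    {"dp": [0.009,-0.001,0],"delta_rot": [0,0,0.003]}
  ]
}}

```text
time_s: 53.78
tool_pos: [0.577, 0.0117, 0.1271]
orientation: [0.019, -3.136, 0.001]
wrist_force: [-10.3, -5.8, 4.2]
width: 0.113
finger_force: 40.0
```

Run:
```python
from h import *
st()
```

```text
t 53.77 tcp [577.   11.7 127.1] psi 90.68 down [-5.9e-03 -9.0e-04 -1.0e+00] w 0.113 ff 40.0 F [-10.3  -5.8   4.2] q [-0.04  0.04  1.47 -0.    1.64 -1.62]
```

Request:
{"name": "send_rows", "arguments": {
  "deltas": [
    {"dp": [0.004,0,0],"delta_rot": [0,0,0]},
    {"dp": [0.008,0,0],"delta_rot": [0,0,0]},
    {"dp": [0.008,0,0],"delta_rot": [0,0,0]}
  ]
}}

```text
time_s: 54.15
tool_pos: [0.577, 0.0117, 0.1271]
orientation: [0.018, -3.13, 0.001]
wrist_force: [-21.3, -5.1, 9.5]
width: 0.116
finger_force: 40.0
```

Run:
```python
from h import *
st()
```

```text
t 54.15 tcp [577.   11.7 127.1] psi 90.68 down [-0.0117 -0.001  -0.9999] w 0.116 ff 40.0 F [-21.3  -5.1   9.5] q [-0.04  0.04  1.46 -0.    1.65 -1.62]
```

Hard stop at 21 N, so the door is shut. I'll relieve the push, release, retreat upward and check.

Request:
{"name": "send_rows", "arguments": {
  "deltas": [
    {"dp": [-0.016,0,0],"delta_rot": [0,0,0]},
    {"dp": [-0.016,0,0],"delta_rot": [0,0,0]},
    {"dp": [-0.016,0,0],"delta_rot": [0,0,0]}
  ]
}}

```text
time_s: 54.52
tool_pos: [0.5769, 0.0117, 0.1272]
orientation: [-0.019, 3.141, -0.001]
wrist_force: [0.9, -4.7, 0.4]
width: 0.117
finger_force: 40.0
```

Request:
{"name": "send_rows", "arguments": {
  "deltas": [
    {"dp": [0,0,0],"delta_rot": [0,0,0]},
    {"dp": [0,0,0],"delta_rot": [0,0,0]},
    {"dp": [0,0,0],"delta_rot": [0,0,0]},
    {"dp": [0,0,0],"delta_rot": [0,0,0]},
    {"dp": [0,0,0.15],"delta_rot": [0,0,0]},
    {"dp": [0,0,0.3],"delta_rot": [0,0,0]},
    {"dp": [0,0,0.5],"delta_rot": [0,0,0]},
    {"dp": [0,0,0.5],"delta_rot": [0,0,0]},
    {"dp": [-0.4,0,0.5],"delta_rot": [0,0,0]},
    {"dp": [-0.6,0,0.5],"delta_rot": [0,0,0]},
    {"dp": [-0.6,0,0.5],"delta_rot": [0,0,0]},
    {"dp": [-0.6,0,0.5],"delta_rot": [0,0,0]}
  ],
  "claw": 0
}}

```text
time_s: 56.02
tool_pos: [0.3948, 0.0124, 0.2776]
orientation: [-0.02, 3.139, -0.0]
wrist_force: [0.5, 1.1, 0.6]
width: 0.496
finger_force: 0.0
```

Run:
```python
from h import *
st()
c=snap('top','top12'); s=snap('scene','scene12')
for t in('top','scene'):
    for k in('0','12'):
        w=cloud(load(t+k)); q=w[(w[...,2]>.158)&(w[...,2]<.17)&(w[...,0]>.603)&(w[...,0]<.7)&(w[...,1]>-.1)&(w[...,1]<.3)]
        yb=np.arange(-.03,.2,.03); print(t,k,[round(float(q[abs(q[:,1]-y)<.015,0].min()),3) for y in yb])
        h=w[(w[...,2]>.115)&(w[...,2]<.17)&(w[...,0]>.55)&(w[...,0]<.603)&(w[...,1]>-.03)&(w[...,1]<.06)]; print('  handle',len(h),h[:,:2].min(0).round(4),h[:,:2].max(0).round(4))
cv2.imwrite('pics/m12.png',np.hstack([cv2.resize(c['image'],(400,300)),cv2.resize(s['image'],(400,300))]))
```

```text
t 56.02 tcp [394.8  12.4 277.6] psi 90.72 down [ 0.0027 -0.     -1.    ] w 0.496 ff 0.0 F [0.5 1.1 0.6] q [-0.05 -0.44  1.62  0.    1.96 -1.64]
top 0 [0.618, 0.618, 0.617, 0.617, 0.616, 0.615, 0.616, 0.616]
  handle 19 [0.5722 0.0076] [0.5816 0.0171]
top 12 [0.618, 0.618, 0.616, 0.616, 0.617, 0.617, 0.616, 0.615]
  handle 18 [0.5719 0.0073] [0.581 0.017]
scene 0 [0.62, 0.616, 0.616, 0.617, 0.616, 0.616, 0.615, 0.615]
  handle 28 [0.5737 0.0072] [0.5848 0.0177]
scene 12 [0.618, 0.618, 0.617, 0.617, 0.615, 0.617, 0.616, 0.615]
  handle 29 [0.5748 0.0069] [0.5852 0.0181]
```

View pics/m12.png

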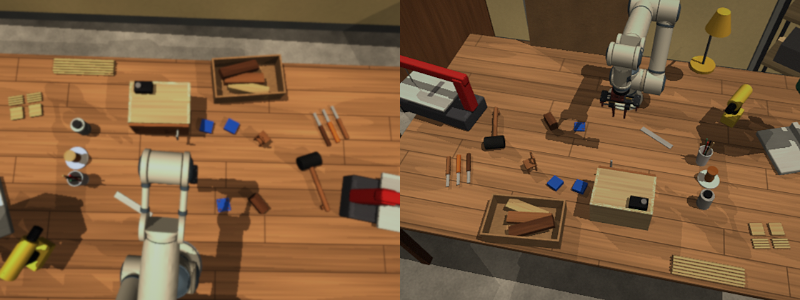

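The door is back at its original shut position, the bench is clear of stool parts and the other things haven't moved. Handing in.

```bash
python3 -c "
from plant import robot
print(robot.close_job())"
```

```text
the job is handed in; nothing more can be done
None
```

I stacked the stool flat in the cradle (the foot, the two layers on the bench, then the seat), pushed the door shut against its stop, left the other things alone, and handed the job in at about 56 s; no verdict came back.

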